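Gauge the tube mandrels and lay them out by size

TASK

The pot stands in the way of the ring gauge: slide it, without lifting it, from the circle in front of the rings to the circle beside them. Then take the tube mandrels one by one from left to right, push each nose first through the row of rings until a ring stops it, and lay it in its lane of the tray, nose away from you: the left lane for those the second ring stops, the middle lane for the third ring, the right lane for the fourth. When all lie in the tray, slide the pot back to the circle in front of the rings, and leave the cup and the white jar alone.

Things in the scene. Friction and masses are not known exactly. Their poses are not given: they have to be found in the camera images.
- gauge: fixed ring gauge: four upright steel rings, 38 outside, 6 thick, bores 22.5, 18, 13.5, 8.5, in a row on a wooden foot (x -1 to 85, y -28 to 28, 10 high). Origin: on the table under the ring axis; x = pushing direction, level, away from the robot. Axis 46 above the table at y = 0; ring faces towards the robot at x = 12, 30, 48, 66: there the nose stops (20 tube at 30, 15.5 at 48, 11 at 66)
- ring1 (a point): centre of the robot-side face of the first, largest ring, 46 above the table, 12 along x from the gauge's origin
- mark_front (a point): centre of the drawn circle (62 across) on the table in front of the rings, under the path of the mandrels, at x = -55 of the gauge
- mark_side (a point): centre of the other drawn circle (62 across), 70 to the left (gauge +y) of the first
- pot: squat closed white pot with a black lid, 52 diameter, 43 high, about 0.25 kg. Origin: centre of its underside; z = up. Stands at first on the front circle, where it is in the way of the mandrels
- tray: fixed plywood tray 160 (x) x 160 (y), floor 10 above the table; origin on the table under its middle, x away from the robot, y left. Low ribs along x (5 wide, 4 high) part three lanes 45 wide with middles at y = 50, 0, -50. At its far end each lane has a dark dot of its tube's size: 20, 15.5, 11. A mandrel's handle goes at the near end: origin at about x = -40, nose away from the robot
- wheel (a point): centre of the top of the big round banding wheel that stands fixed behind the work: 304 diameter, 38 high; keep the fingers off its rim
- cup: bystander: pinkish clay cup, 65 diameter, 59 high; origin: centre of its underside
- slip_pot: bystander: white open jar, 90 diameter, 98 high; origin: centre of its underside
- mandrel_left: tube mandrel in the leftmost (largest y) place of the row (absent in some runs). Square wooden handle 50 x 24 x 24, on its front end a round tube of 20, 15.5 or 11 diameter (not told which: gauge it), all on one axis. Origin: middle of the handle, on the axis, 12 above what it lies on; x = from handle to nose, nose away from the robot. Lies level on its handle; about 0.09 kg, balanced in the handle; places about 65 apart
- mandrel_left_nose (a point): nose: centre of the free end of that mandrel's tube, 110 along x from its origin
- mandrel_middle: tube mandrel in the middle place of the row (absent in some runs). Square wooden handle 50 x 24 x 24, on its front end a round tube of 20, 15.5 or 11 diameter (not told which: gauge it), all on one axis. Origin: middle of the handle, on the axis, 12 above what it lies on; x = from handle to nose, nose away from the robot. Lies level on its handle; about 0.09 kg, balanced in the handle; places about 65 apart
- mandrel_middle_nose (a point): nose: centre of the free end of that mandrel's tube, 110 along x from its origin
- mandrel_right: tube mandrel in the rightmost place of the row (absent in some runs). Square wooden handle 50 x 24 x 24, on its front end a round tube of 20, 15.5 or 11 diameter (not told which: gauge it), all on one axis. Origin: middle of the handle, on the axis, 12 above what it lies on; x = from handle to nose, nose away from the robot. Lies level on its handle; about 0.09 kg, balanced in the handle; places about 65 apart
- mandrel_right_nose (a point): nose: centre of the free end of that mandrel's tube, 110 along x from its origin
There are look-alikes about, which are no part of the job. Leave any red look-alike of the pot alone.

How it is judged:
By the outcome, as a careful person would: the job done as asked, in the order asked, and still so for the second after the job is handed in, with the robot touching nothing.
Of mandrel_left, mandrel_middle, mandrel_right only 2 to 3 are there at a start; the rules pass over those that are not, and their reading is None.
At some moment in a run one of mandrel_left, mandrel_middle, mandrel_right, pot may be knocked a few centimetres aside while the robot is not near it.
It also fails if it takes over 210 s, if anything falls off the work surface, if the arm or the gripper's body presses on something with over 40 N, if the wrist force passes 120 N, or if a joint passes its speed limit or range.

ROBOT

A 6-joint arm with a two-finger parallel gripper is mounted at the origin on a cart in front of the work surface, level with it; the furniture and walls round the work are solid. World frame = base frame: x ahead of the robot, y to its left, z up, the work surface at z = 0. Lengths are in m, angles in rad, forces in N, time in s.
With the tool pointing down it reaches from about 0.4 to 0.825 m from the base axis. Payload 7 kg.
Tool frame: the origin (TCP) lies at the centre of the arm's flange, where the gripper is bolted on; the fingertips stand 178 mm ahead of it and the grasp point (between the pads) lies 159 mm ahead of it; x points along the fingers, y is the direction in which the jaws open and shut, and the axes are right-handed (so a half turn about x gives the same grasp; the last joint's range is limited). The gripper opens to 88 mm and grips with 3 to 60 N. Pads are 19 mm wide; open, the fingers measure 130 mm over their backs; the gripper's body (78 mm by 193 mm) begins 47 mm behind the grasp point.
Start: joints at [-0.865, 0.359, 0.012, 0, -1.224, -0.288], TCP at [0.274, -0.617, 0.405] pointing down, gripper open.
Joint ranges: [-3.07, 3.07], [-1.43, 2.12], [-1.02, 1.25], [-3.03, 1.67], [-3.05, -0], [-3.03, 3.03]. Speed limits (rad/s): [2.39, 2.39, 3.01, 3.14, 3.14, 3.14].

INTERFACE

Orientations are given as [roll, pitch, yaw] about the fixed x, y, z axes, in that order (R = Rz(yaw) Ry(pitch) Rx(roll)).
In Python, from station import status, viewer, arm gives the robot as it stands. The module is installed in compiled form; this text tells all that it offers.
- The arm moves only by the tool apply_moves, never from a script. Its argument "commands" is a list of rows, each an object of numbers: "dx", "dy", "dz": the shift along the world's x, y, z in mm; "spin": the turn about the world's z in degrees; "hand": the closure, from 0 (fully open) to 1 (shut). A call has exactly 5 rows; each row shifts and turns the commanded pose from where the row before left it; what a row does not reach is not made up. A row lasts 1/8 s, in which the tool goes at most 62.5 mm and 10.7 degrees, less where a joint would pass 70% of its speed; a pose out of reach is approached as far as the arm can. A call is refused whole if a number of a shift passes 62.5 or a number of a turn 10.7, either way. A call with a gripper value outside its range is refused whole. The fingers move at their own pace and stop on an object; "grip_force" is the grip in N (left out, the last holds). Time passes only in rows, so rows that do not move let the fingers close, or fill a call up. It gives the time, the measured TCP pose, the force and the opening at its end, in the units of the state.
- status.get_state(): the state, without advancing time (a new reading comes with each control period).
- viewer.grab_frame(name): name is "scene" or "side" or "wrist"; returns the picture (400x640x3 uint8, red, green, blue); there is no depth.
- viewer.camera_info(name): a dict with "fx", "fy", "cx", "cy" (pixels), "D" ([k1, k2, p1, p2, k3] as OpenCV has them; the pictures are not rectified), "eye" and "attitude" of the camera in the world; the wrist camera has in their place "T_tool_cam" (4x4, takes a point from camera to tool coordinates, whose origin is the TCP and whose axes are the tool frame's). Camera axes: x right, y up, looking along -z (the intrinsics and any distortion apply to the point x, -y, -z); pixel columns grow to the right and rows downward; lengths in m; the calibration is good to about 2 mm. A picture is of the moment at which its call begins: read the wrist's pose just before it. camera_info takes no time and is no camera call.
- arm.job_done(): hands the job in, once; it reports no verdict.
The state is a dict: "t": time; "q": joint angles; "qd": joint speeds; "joint_efforts": joint torques, N m; "eef_pos": TCP position; "ee_rot": TCP orientation; "force": force on the tool from outside, world axes, zero at the start; "moment": the same for the moment, N m; "width": finger opening in m.
Only numpy, scipy, OpenCV 4.12 (cv2) and the standard library are available. Lean on these libraries where they do the work, as an engineer would, in place of code of your own. Each camera call takes 0.05 s, during which the arm holds its last target.

## Working session

There is one attempt and no reset: what is moved stays moved. The work goes in short steps, Python scripts to look and compute and a tool call to move; the robot and the scene stay as the last step left them, time stands still between calls to the robot, and variables do not carry over. Pictures are saved under pics/ and viewed, and the job is handed in when it is done.

Besides the shell and the picture viewer there is one more tool, called after "Call:" as name([rows], argument=value, ...), one row to a line, values as JSON. apply_moves: Moves the arm, as the interface text tells. Its arguments: {"type":"object","properties":{"commands":{"type":"array","items":{"type":"object","properties":{"dx":{"type":"number"},"dy":{"type":"number"},"dz":{"type":"number"},"spin":{"type":"number"},"hand":{"type":"number"}}}},"grip_force":{"type":"number"}},"required":["commands"]}

```bash
ls; mkdir -p pics
cat > h.py <<'E'
import numpy as np, cv2
from station import status, viewer, arm
from scipy.spatial.transform import Rotation as R
def save(img,name): cv2.imwrite('pics/'+name, img[:,:,::-1])
E
python3 - <<'E'
from h import *
s=status.get_state()
print(s)
for n in ['scene','side','wrist']:
    print(n,viewer.camera_info(n))
for n in ['scene','side','wrist']:
    save(viewer.grab_frame(n),f'{n}0.png')
E
```

```text
pics
{'t': 0.0, 'q': array([-8.64914489e-01,  3.59408882e-01,  1.10796713e-02, -3.72457846e-04,
       -1.22412272e+00, -2.88111998e-01]), 'qd': array([-0.00079377,  0.00046098, -0.00066476,  0.00099602,  0.00077799,
        0.0006426 ]), 'joint_efforts': array([-1.54287100e-03, -5.82713413e+01,  2.93057227e+01,  6.99752927e+00,
        6.93239534e-03, -1.30689054e-04]), 'eef_pos': array([ 0.27379691, -0.61676752,  0.40371326]), 'ee_rot': array([1.65052289, 1.5691041 , 2.06816589]), 'force': array([-0.2069824 ,  0.25068165,  0.32120636]), 'moment': array([ 0.02146031, -0.01222005, -0.00359506]), 'width': 0.08757761736869421}
scene {'fx': 463.62946871089497, 'fy': 463.62946871089497, 'cx': 319.7476335898466, 'cy': 199.19244150804533, 'D': array([-0.05062089,  0.        ,  0.        ,  0.        ,  0.        ]), 'eye': array([-0.31938583,  0.82435289,  0.84205692]), 'attitude': array([ 0.9979165 , -0.02368914, -2.29265937])}
side {'fx': 503.5934498499341, 'fy': 503.5934498499341, 'cx': 314.98262118700484, 'cy': 198.79634562379366, 'D': array([-0.0199308,  0.       ,  0.       ,  0.       ,  0.       ]), 'eye': array([-0.01510668,  1.23438697,  0.80802036]), 'attitude': array([ 1.05357734,  0.02553652, -2.71354289])}
wrist {'fx': 358.30081869801825, 'fy': 358.30081869801825, 'cx': 323.0890311971971, 'cy': 193.96938350422005, 'D': array([-0.03968826,  0.        ,  0.        ,  0.        ,  0.        ]), 'T_tool_cam': array([[-7.34500680e-04,  2.78988167e-01, -9.60294259e-01,
         1.96394898e-02],
       [ 9.99999730e-01,  2.13625601e-04, -7.02806937e-04,
         1.22660820e-04],
       [ 9.06861920e-06, -9.60294516e-01, -2.78988249e-01,
        -7.49715568e-02],
       [ 0.00000000e+00,  0.00000000e+00,  0.00000000e+00,
         1.00000000e+00]])}
```

View pics/scene0.png

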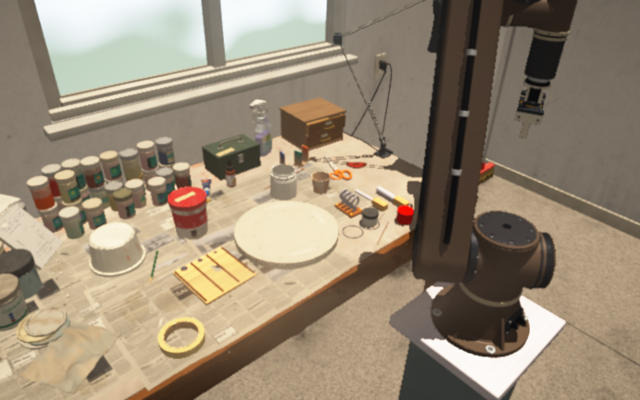

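View pics/side0.png

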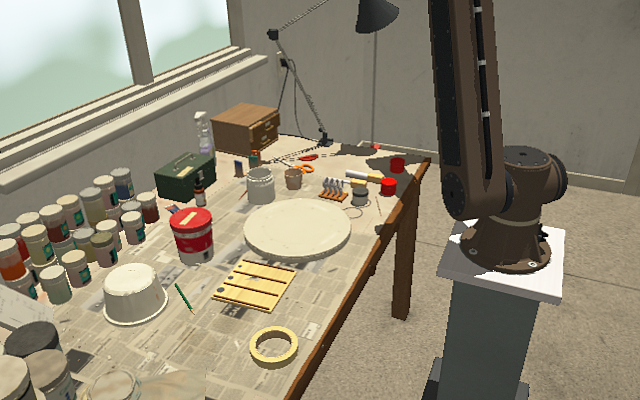

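View pics/wrist0.png

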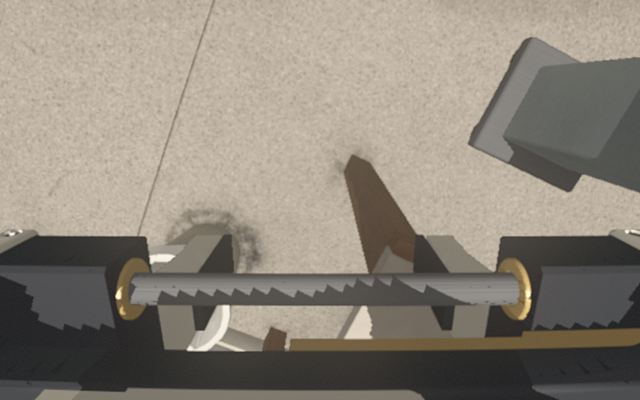

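```bash
cat >> h.py <<'E'
def cam(n,state=None):
    i=viewer.camera_info(n)
    K=np.array([[i['fx'],0,i['cx']],[0,i['fy'],i['cy']],[0,0,1]])
    if n=='wrist':
        s=state; T=np.eye(4); T[:3,:3]=R.from_euler('xyz',s['ee_rot']).as_matrix(); T[:3,3]=s['eef_pos']
        T=T@i['T_tool_cam']; Rm,e=T[:3,:3],T[:3,3]
    else: Rm=R.from_euler('xyz',i['attitude']).as_matrix(); e=np.array(i['eye'])
    return K,np.array(i['D']),Rm,e
def proj(c,P):
    K,D,Rm,e=c; p=(np.atleast_2d(P)-e)@Rm*[1,-1,-1]
    return cv2.projectPoints(p,np.zeros(3),np.zeros(3),K,D)[0][:,0]
def unproj(c,uv,z):
    K,D,Rm,e=c; uv=np.array(uv,float).reshape(-1,1,2)
    n=cv2.undistortPoints(uv,K,D)[:,0]
    d=np.c_[n[:,0],-n[:,1],-np.ones(len(n))]@Rm.T
    return e+d*((np.asarray(z)-e[2])/d[:,2])[:,None]
def crop(f,x0,y0,x1,y1,s,name):
    im=cv2.imread('pics/'+f)[y0:y1,x0:x1]; cv2.imwrite('pics/'+name,cv2.resize(im,None,fx=s,fy=s,interpolation=cv2.INTER_CUBIC))
E
python3 - <<'E'
from h import *
crop('scene0.png',260,140,460,260,4,'sc0c.png')
crop('side0.png',230,130,430,250,4,'si0c.png')
for n,pts in [('scene',[(342,232),(371,218),(405,215),(286,232),(320,185),(283,180)]),('side',[(360,199),(388,187),(398,164),(297,228),(293,179),(261,186)])]:
    print(n,unproj(cam(n),pts,0.0).round(3))
E
```

```text
scene [[ 0.467  0.015  0.   ]
 [ 0.462 -0.107  0.   ]
 [ 0.404 -0.204  0.   ]
 [ 0.575  0.146  0.   ]
 [ 0.716 -0.115  0.   ]
 [ 0.825 -0.035  0.   ]]
side [[ 0.458 -0.103  0.   ]
 [ 0.399 -0.215  0.   ]
 [ 0.418 -0.398  0.   ]
 [ 0.57   0.129  0.   ]
 [ 0.723 -0.148  0.   ]
 [ 0.802 -0.061  0.   ]]
```

View pics/sc0c.png

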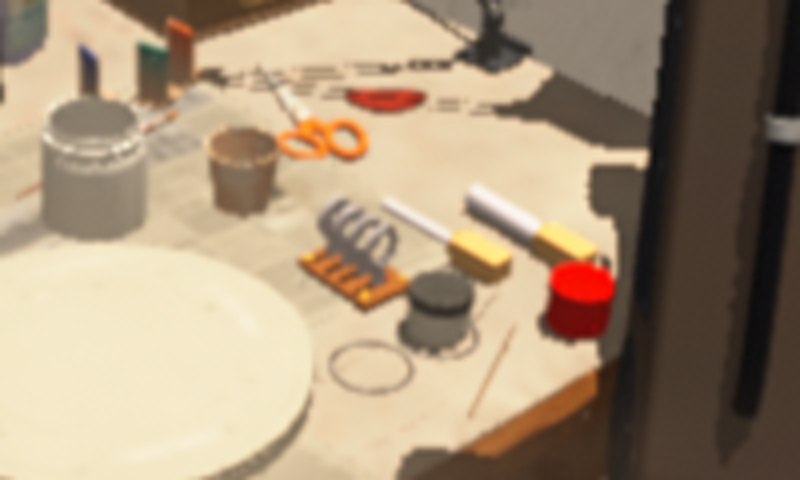

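View pics/si0c.png

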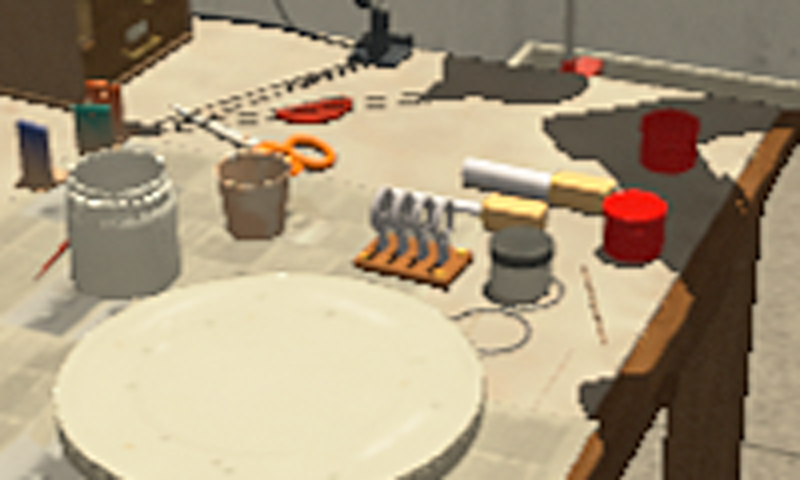

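Run:
```python
from h import *
s=status.get_state(); print(R.from_euler('xyz',s['ee_rot']).as_matrix().round(4))
c=cam('scene'); d=cam('side')
S=lambda u,v:(260+u/4,140+v/4)
D=lambda u,v:(230+u/4,130+v/4)
print('markside',unproj(c,[S(371,366)],0),unproj(d,[D(491,330)],0))
print('pot top',unproj(c,[S(440,292)],.043),unproj(d,[D(522,247)],.043))
print('mandrels nose(z.012)',unproj(c,[S(388,203),S(475,195)],.012),unproj(d,[D(470,170)],.012))
print('handle far end top',unproj(c,[S(480,250),S(565,240)],.024),unproj(d,[D(515,205),D(585,185)],.024))
print('ring1 ctr',unproj(c,[S(378,245)],.046),unproj(d,[D(440,232)],.046))
print('cup,jar', unproj(c,[S(245,205),S(95,230)],0))
```

```text
[[-6.000e-04 -4.057e-01  9.140e-01]
 [ 1.100e-03  9.140e-01  4.057e-01]
 [-1.000e+00  1.200e-03 -1.000e-04]]
markside [[ 0.44833742 -0.01158022  0.        ]] [[ 0.44967999 -0.01551584  0.        ]]
pot top [[ 0.4424692  -0.07623212  0.043     ]] [[ 0.44704721 -0.07547108  0.043     ]]
mandrels nose(z.012) [[ 0.59311735 -0.17464689  0.012     ]
 [ 0.55479264 -0.2424328   0.012     ]] [[ 0.55591795 -0.24310227  0.012     ]]
handle far end top [[ 0.48142572 -0.16675692  0.024     ]
 [ 0.44711256 -0.23226799  0.024     ]] [[ 0.48882671 -0.17410274  0.024     ]
 [ 0.44640283 -0.23037826  0.024     ]]
ring1 ctr [[ 0.5162012  -0.08266156  0.046     ]] [[ 0.51385349 -0.06934055  0.046     ]]
cup,jar [[ 0.68212902 -0.09082626  0.        ]
 [ 0.73202483  0.03334306  0.        ]]
```

Call:
apply_moves([
  {"dx": 23,"dy": 50,"spin": -8},
  {"dx": 23,"dy": 50,"spin": -8},
  {"dx": 23,"dy": 50,"spin": -8},
  {"dx": 23,"dy": 50},
  {"dx": 23,"dy": 50},
], grip_force=15)

```text
invalid input at $.commands[0]: expected keys dx, dy, dz, spin, hand
```

Call:
apply_moves([
  {"dx": 23,"dy": 50},
  {"dx": 23,"dy": 50},
  {"dx": 23,"dy": 50},
  {"dx": 23,"dy": 50},
  {"dx": 20,"dy": 20},
])

```text
invalid input at $.commands[0]: expected keys dx, dy, dz, spin, hand
```

Run:
```python
from h import *
s=status.get_state(); print(s['t'],s['eef_pos'],s['ee_rot'])
print(R.from_euler('xyz',s['ee_rot']).as_matrix().round(4))
f=viewer.grab_frame('wrist'); save(f,'w1.png'); np.save('w1.npy',s,allow_pickle=True)
save(viewer.grab_frame('side'),'side1.png')
crop('side1.png',330,100,490,220,4,'si1c.png')
```

```text
0.15 [ 0.27383494 -0.61682071  0.40394701] [1.67376189 1.56956013 2.09147914]
[[-6.000e-04 -4.057e-01  9.140e-01]
 [ 1.100e-03  9.140e-01  4.057e-01]
 [-1.000e+00  1.200e-03 -1.000e-04]]
```

View pics/w1.png

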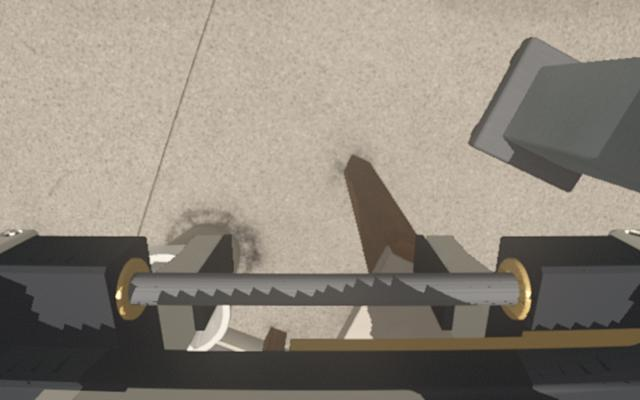

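View pics/si1c.png

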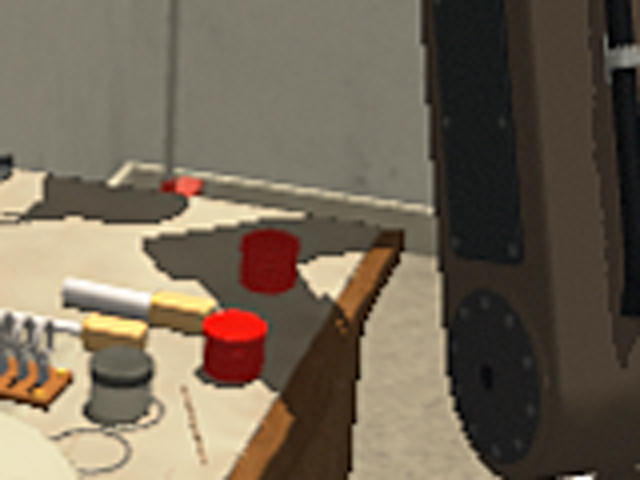

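Call:
apply_moves([
  {"dx": 23,"dy": 50,"dz": 0,"spin": -8,"hand": 0},
  {"dx": 23,"dy": 50,"dz": 0,"spin": -8,"hand": 0},
  {"dx": 23,"dy": 50,"dz": 0,"spin": -8,"hand": 0},
  {"dx": 23,"dy": 50,"dz": 0,"spin": 0,"hand": 0},
  {"dx": 23,"dy": 50,"dz": 0,"spin": 0,"hand": 0},
], grip_force=15)

```text
t: 0.88
eef_pos: [0.3893, -0.3653, 0.4048]
ee_rot: [-0.364, 1.57, -0.365]
force: [2.0, -0.0, 0.2]
width: 0.0878
```

Call:
apply_moves([
  {"dx": 23,"dy": 50,"dz": 0,"spin": 0,"hand": 0},
  {"dx": 23,"dy": 50,"dz": 0,"spin": 0,"hand": 0},
  {"dx": 23,"dy": 50,"dz": 0,"spin": 0,"hand": 0},
  {"dx": 23,"dy": 50,"dz": 0,"spin": 0,"hand": 0},
  {"dx": 20,"dy": 20,"dz": 0,"spin": 0,"hand": 0},
])

```text
t: 1.5
eef_pos: [0.5014, -0.1446, 0.4051]
ee_rot: [0.265, 1.57, 0.266]
force: [-0.3, -0.7, -0.5]
width: 0.0875
```

Run:
```python
from h import *
s=status.get_state(); print(s['t'],s['eef_pos'],s['ee_rot'])
print(R.from_euler('xyz',s['ee_rot']).as_matrix().round(4))
f=viewer.grab_frame('wrist'); save(f,'w1.png'); np.save('w1.npy',s,allow_pickle=True)
```

```text
1.5 [ 0.50137881 -0.14455195  0.40505882] [0.26464217 1.56988472 0.26595147]
[[ 9.0e-04 -1.3e-03  1.0e+00]
 [ 2.0e-04  1.0e+00  1.3e-03]
 [-1.0e+00  2.0e-04  9.0e-04]]
```

View pics/w1.png

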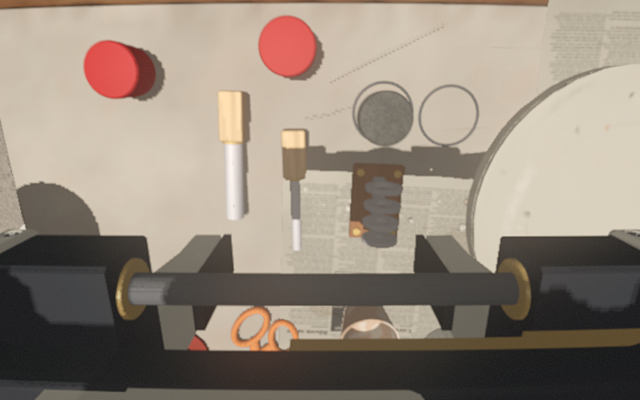

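Run:
```python
from h import *
crop('w1.png',210,80,360,190,5,'w1a.png')
crop('w1.png',340,70,500,190,5,'w1b.png')
crop('w1.png',210,150,410,260,4,'w1c.png')
```

```text
(no output)
```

View pics/w1a.png

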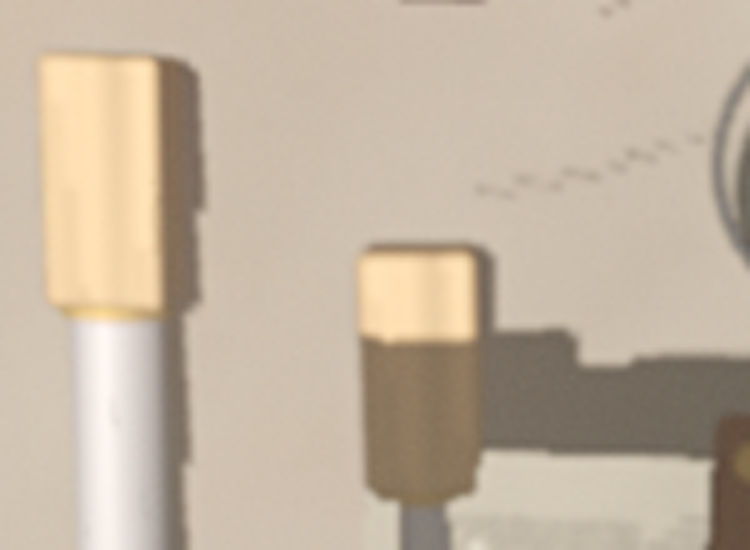

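View pics/w1b.png

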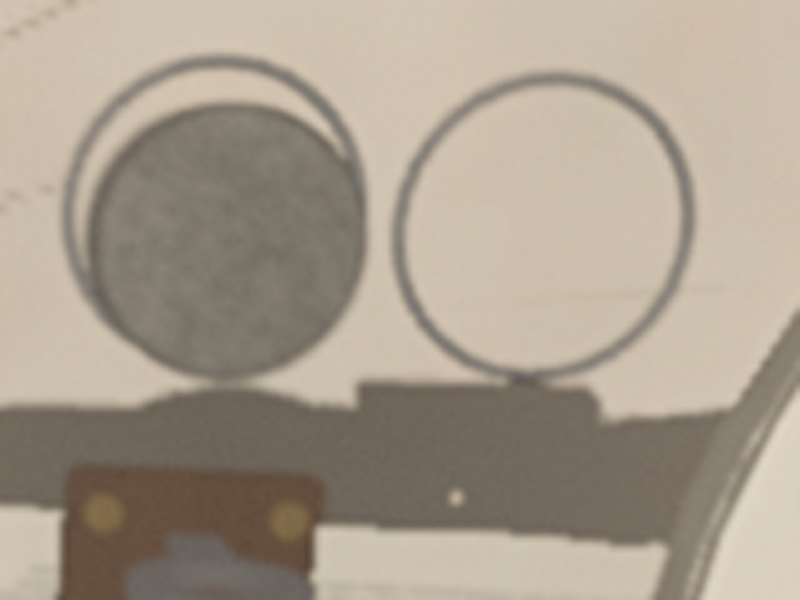

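View pics/w1c.png

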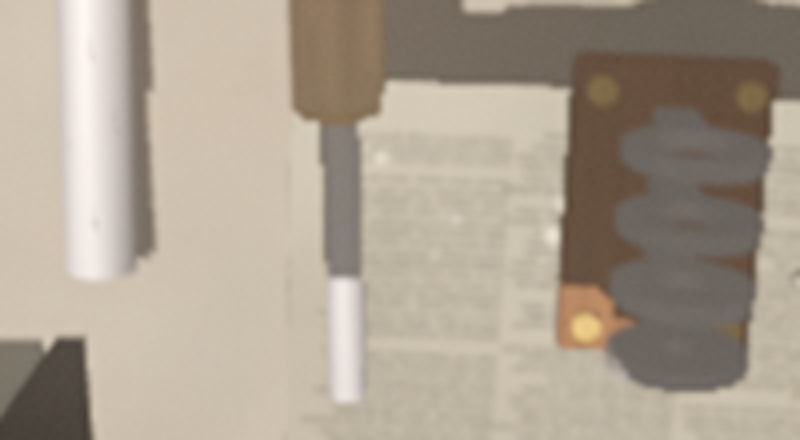

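Run:
```python
from h import *
s=np.load('w1.npy',allow_pickle=True).item(); c=cam('wrist',s)
g=lambda x0,y0,k,pts:[(x0+(u+.5)/k-.5,y0+(v+.5)/k-.5) for u,v in pts]
B=lambda *p:g(340,70,5,p); A=lambda *p:g(210,80,5,p); C=lambda *p:g(210,150,4,p)
mf,ms=unproj(c,B((216,211),(544,226)),0); print('mf ms',mf,ms,np.linalg.norm(mf-ms),'yaw from marks',np.degrees(np.arctan2(-(ms-mf)[0],(ms-mf)[1])))
print('pot lid ctr',unproj(c,B((228,242)),.043),'diam',unproj(c,B((92,242),(365,242)),.043)[:,1])
f=unproj(c,B((68,467),(323,478)),.010);print('foot near corners',f,np.linalg.norm(f[0]-f[1]))
print('screws', unproj(c,B((103,513),(290,521)),.010))
print('screws2', unproj(c,C((603,92),(751,97),(586,327)),.010))
d=f[1]-f[0]; th=np.arctan2(-d[0],d[1]); print('yaw',np.degrees(th))
ux=np.array([np.cos(th),np.sin(th),0]);uy=np.array([-np.sin(th),np.cos(th),0])
o=f.mean(0)+ux*.001; print('gauge origin',o,'mf pred',o-ux*.055,'ring1',o+.012*ux)
# mandrels
h=unproj(c,A((360,250),(476,250),(42,58),(160,58)),.024);print('near ends',h)
print('far ends handle',unproj(c,A((366,490),(474,490),(48,305),(165,308)),.024))
print('nose',unproj(c,C((331,400),(364,400),(67,275),(133,275)),.012))
print('tube near handle',unproj(c,C((322,125),(361,125)),.012),unproj(c,A((72,330),(167,330)),.012))
print('red',unproj(c,[(287,46),(112,70)],.043))
```

```text
mf ms [ 0.44832727 -0.08110846  0.        ] [ 0.45102952 -0.01121926  0.        ] 0.06994141767730548 yaw from marks -2.2142238692951404
pot lid ctr [[ 0.4515767  -0.08564964  0.043     ]] diam [-0.11124791 -0.05978176]
foot near corners [[ 0.50124504 -0.11187842  0.01      ]
 [ 0.50351454 -0.05725278  0.01      ]] 0.054672764890368965
screws [[ 0.51126391 -0.1041194   0.01      ]
 [ 0.5129503  -0.06378263  0.01      ]]
screws2 [[ 0.51173051 -0.10391751  0.01      ]
 [ 0.51303349 -0.06402068  0.01      ]
 [ 0.57947045 -0.1066364   0.01      ]]
yaw -2.3790675669441277
gauge origin [ 0.50337893 -0.08460711  0.01      ] mf pred [ 0.44842634 -0.08232402  0.01      ] ring1 [ 0.51536859 -0.08510524  0.01      ]
near ends [[ 0.46456734 -0.1854877   0.024     ]
 [ 0.46456688 -0.16228555  0.024     ]
 [ 0.4272688  -0.24654719  0.024     ]
 [ 0.42737388 -0.22343186  0.024     ]]
far ends handle [[ 0.51391573 -0.18572613  0.024     ]
 [ 0.51389829 -0.16331824  0.024     ]
 [ 0.47548866 -0.24898235  0.024     ]
 [ 0.47613956 -0.22526895  0.024     ]]
nose [[ 0.60105539 -0.17877367  0.012     ]
 [ 0.60103765 -0.16938137  0.012     ]
 [ 0.56338666 -0.25126492  0.012     ]
 [ 0.56334238 -0.2328631   0.012     ]]
tube near handle [[ 0.52043493 -0.17933241  0.012     ]
 [ 0.5204261  -0.16885561  0.012     ]] [[ 0.48237017 -0.24779795  0.012     ]
 [ 0.48240114 -0.22780739  0.012     ]]
red [[ 0.38826477 -0.17638904  0.043     ]
 [ 0.40747118 -0.33824264  0.043     ]]
```

Call:
apply_moves([
  {"dx": -16,"dy": 19,"dz": -35,"spin": 10,"hand": 0},
  {"dx": -17,"dy": 20,"dz": -35,"spin": 10,"hand": 0},
  {"dx": -17,"dy": 20,"dz": -35,"spin": 10,"hand": 0},
  {"dx": 0,"dy": 0,"dz": 0,"spin": 0,"hand": 0},
  {"dx": 0,"dy": 0,"dz": 0,"spin": 0,"hand": 0},
], grip_force=10)

```text
t: 2.17
eef_pos: [0.4516, -0.088, 0.3005]
ee_rot: [-0.717, 1.569, -0.196]
force: [-0.5, -0.2, 1.4]
width: 0.0878
```

Run:
```python
from h import *
s=status.get_state(); print(s['t'],s['eef_pos'],s['qd'].round(3))
print(R.from_euler('xyz',s['ee_rot']).as_matrix().round(4))
f=viewer.grab_frame('wrist'); save(f,'w2.png'); np.save('w2.npy',s,allow_pickle=True)
s1=np.load('w1.npy',allow_pickle=True).item()
print(unproj(cam('wrist',s1),[(467,215),(500,115)],.038))
```

```text
2.175 [ 0.45164219 -0.08799628  0.30051609] [-0.01  -0.005  0.019 -0.    -0.001  0.001]
[[ 1.300e-03 -4.981e-01  8.671e-01]
 [-3.000e-04  8.671e-01  4.981e-01]
 [-1.000e+00 -9.000e-04  1.000e-03]]
[[0.55022693 0.00485429 0.038     ]
 [0.44856918 0.02563973 0.038     ]]
```

View pics/w2.png

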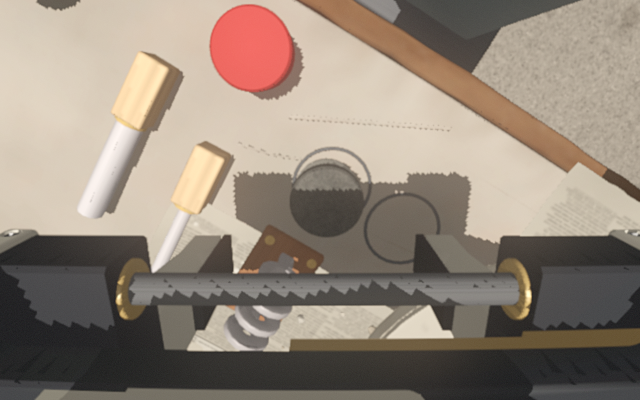

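Run:
```python
from h import *
crop('w1.png',440,50,640,230,4,'w1w.png')
crop('w2.png',270,130,450,270,4,'w2a.png')
```

```text
(no output)
```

View pics/w1w.png

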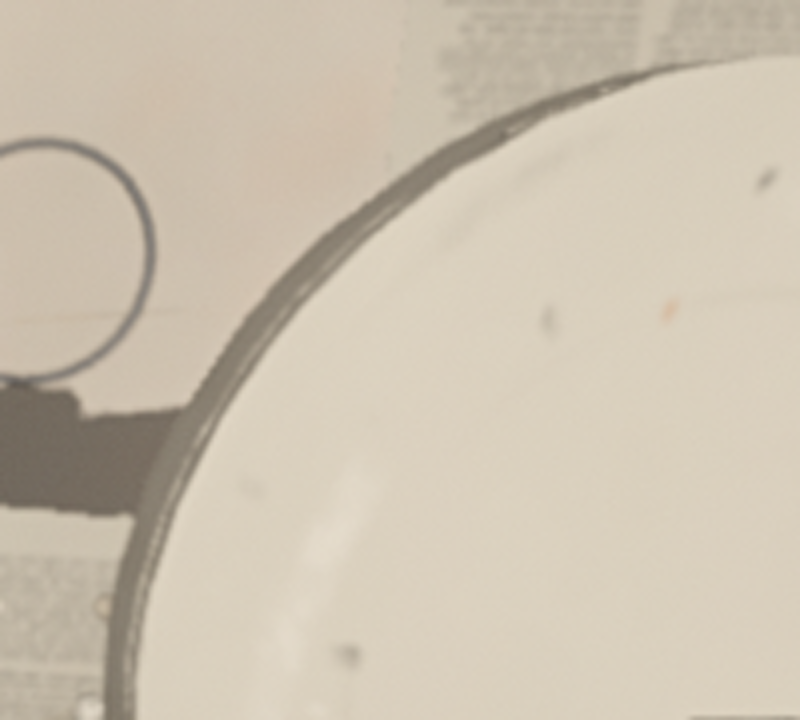

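View pics/w2a.png

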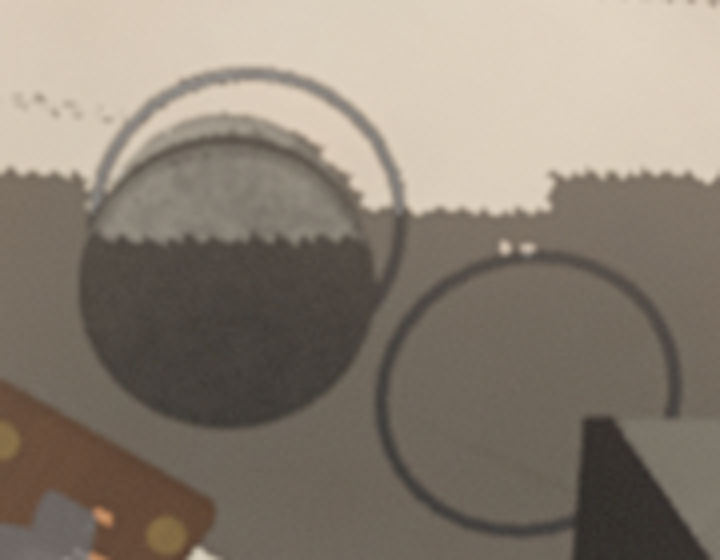

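Run:
```python
from h import *
from scipy.optimize import least_squares
s=np.load('w1.npy',allow_pickle=True).item(); c=cam('wrist',s)
g=lambda x0,y0,k,pts:[(x0+(u+.5)/k-.5,y0+(v+.5)/k-.5) for u,v in pts]
W=unproj(c,g(440,50,4,[(780,58),(610,90),(450,170),(300,295),(215,420),(160,530),(138,640)]),.038)[:,:2]
r=least_squares(lambda p:np.hypot(*(W-p).T)-.152,[.57,.14]);print('wheel',r.x,r.fun.round(4))
s=np.load('w2.npy',allow_pickle=True).item(); c=cam('wrist',s)
q=g(270,130,4,[(229,280),(250,218),(530,393)])
print('pot lid',unproj(c,q[:1],.043),'marks',unproj(c,q[1:],0))
for p in [(.433,.039),(.4265,.05)]: print(np.hypot(*(r.x-p))-.152)
```

```text
wheel [0.55020363 0.16220513] [-0.0007 -0.0001  0.0001  0.0012 -0.0002  0.0006 -0.0013]
pot lid [[ 0.44902488 -0.08642781  0.043     ]] marks [[ 0.44681776 -0.08229442  0.        ]
 [ 0.45031078 -0.01203017  0.        ]]
0.018047630430843897
0.015010720937778388
```

Call:
apply_moves([
  {"dx": -1.5,"dy": 2,"dz": -40,"spin": 0,"hand": 0},
  {"dx": 0,"dy": 0,"dz": -40,"spin": 0,"hand": 0},
  {"dx": 0,"dy": 0,"dz": -28,"spin": 0,"hand": 0},
  {"dx": 0,"dy": 0,"dz": 0,"spin": 0,"hand": 0.3},
  {"dx": 0,"dy": 0,"dz": 0,"spin": 0,"hand": 0.5},
])

```text
t: 2.85
eef_pos: [0.4504, -0.0861, 0.1929]
ee_rot: [-0.441, 1.569, 0.081]
force: [0.5, -0.3, -0.0]
width: 0.0725
```

Call:
apply_moves([
  {"dx": 0,"dy": 0,"dz": 0,"spin": 0,"hand": 0.6},
  {"dx": 0,"dy": 0,"dz": 0,"spin": 0,"hand": 0.6},
  {"dx": 0,"dy": 0,"dz": 0,"spin": 0,"hand": 0.6},
  {"dx": 0,"dy": 0,"dz": 0,"spin": 0,"hand": 0.6},
  {"dx": 0,"dy": 0,"dz": 0,"spin": 0,"hand": 0.6},
])

```text
t: 3.48
eef_pos: [0.4498, -0.0858, 0.1926]
ee_rot: [-0.437, 1.569, 0.086]
force: [-1.6, 0.2, 7.5]
width: 0.0506
```

Call:
apply_moves([
  {"dx": 0,"dy": 14,"dz": 0,"spin": 0,"hand": 0.6},
  {"dx": 0,"dy": 15,"dz": 0,"spin": 0,"hand": 0.6},
  {"dx": 0,"dy": 15,"dz": 0,"spin": 0,"hand": 0.6},
  {"dx": 0,"dy": 15,"dz": 0,"spin": 0,"hand": 0.6},
  {"dx": 0.5,"dy": 15,"dz": 0,"spin": 0,"hand": 0.6},
])

```text
t: 4.1
eef_pos: [0.4499, -0.012, 0.1926]
ee_rot: [-1.636, 1.57, -1.113]
force: [0.3, -7.4, 9.7]
width: 0.0511
```

Call:
apply_moves([
  {"dx": 0,"dy": 0,"dz": 0,"spin": 0,"hand": 0.6},
  {"dx": 0,"dy": 0,"dz": 0,"spin": 0,"hand": 0.6},
  {"dx": 0,"dy": 0,"dz": 0,"spin": 0,"hand": 0.3},
  {"dx": 0,"dy": 0,"dz": 0,"spin": 0,"hand": 0.3},
  {"dx": 0,"dy": 0,"dz": 0,"spin": 0,"hand": 0.3},
])

```text
t: 4.72
eef_pos: [0.4498, -0.012, 0.1916]
ee_rot: [3.089, 1.571, -2.672]
force: [-0.3, -0.5, 1.3]
width: 0.0611
```

Call:
apply_moves([
  {"dx": 0,"dy": 0,"dz": 40,"spin": 0,"hand": 0.3},
  {"dx": 0,"dy": 0,"dz": 40,"spin": 0,"hand": 0.3},
  {"dx": 10,"dy": -30,"dz": 20,"spin": -10,"hand": 0.3},
  {"dx": 15,"dy": -40,"dz": 20,"spin": -10,"hand": 0.4},
  {"dx": 15,"dy": -40,"dz": 10,"spin": -10,"hand": 0.5},
])

```text
t: 5.35
eef_pos: [0.4903, -0.1231, 0.323]
ee_rot: [0.062, 1.569, 0.056]
force: [0.9, 0.7, -0.2]
width: 0.0481
```

Call:
apply_moves([
  {"dx": 0,"dy": -25,"dz": 0,"spin": 0,"hand": 0.5},
  {"dx": 0,"dy": 0,"dz": 0,"spin": 0,"hand": 0.5},
  {"dx": 0,"dy": 0,"dz": 0,"spin": 0,"hand": 0.5},
  {"dx": 0,"dy": 0,"dz": 0,"spin": 0,"hand": 0.5},
  {"dx": 0,"dy": 0,"dz": 0,"spin": 0,"hand": 0.5},
])

```text
t: 5.98
eef_pos: [0.4899, -0.1463, 0.3217]
ee_rot: [0.227, 1.571, 0.227]
force: [0.4, -0.0, 0.0]
width: 0.0443
```

Run:
```python
from h import *
s=status.get_state(); print(s['t'],s['eef_pos'],s['qd'].round(3),s['width'])
print(R.from_euler('xyz',s['ee_rot']).as_matrix().round(4))
f=viewer.grab_frame('wrist'); save(f,'w3.png'); np.save('w3.npy',s,allow_pickle=True)
```

```text
5.975 [ 0.48987845 -0.14631198  0.32171416] [-0.002  0.     0.002 -0.    -0.     0.001] 0.04432692719308195
[[ 1.e-04 -0.e+00  1.e+00]
 [ 0.e+00  1.e+00  0.e+00]
 [-1.e+00  0.e+00  1.e-04]]
```

View pics/w3.png

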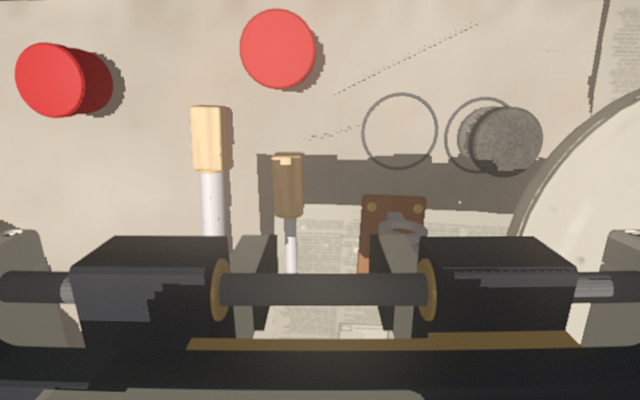

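Run:
```python
from h import *
crop('w3.png',340,80,560,240,3.5,'w3a.png') if 0 else crop('w3.png',350,80,550,230,4,'w3a.png')
crop('w3.png',180,95,320,235,4,'w3b.png')
```

```text
(no output)
```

View pics/w3a.png

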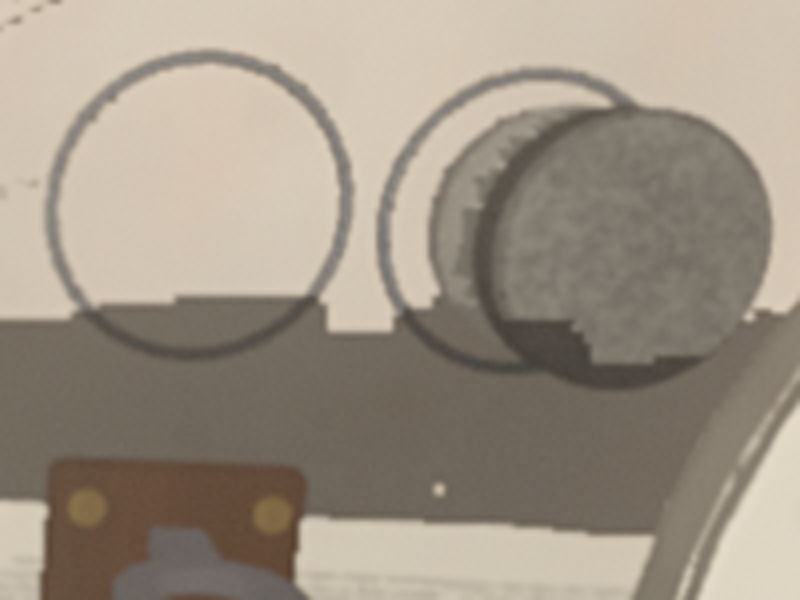

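View pics/w3b.png

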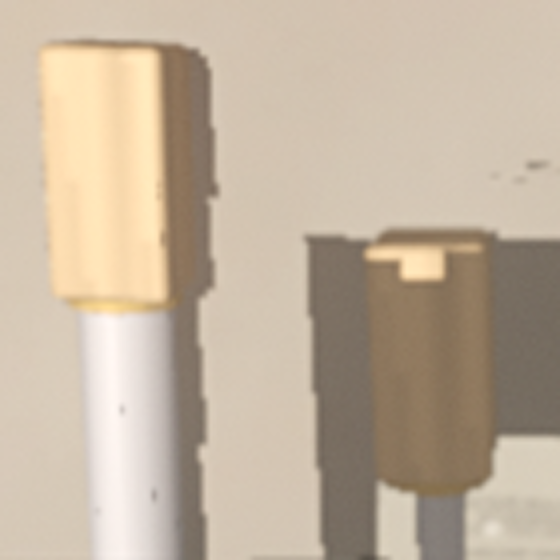

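Run:
```python
from h import *
s=np.load('w3.npy',allow_pickle=True).item(); c=cam('wrist',s)
g=lambda x0,y0,k,pts:[(x0+(u+.5)/k-.5,y0+(v+.5)/k-.5) for u,v in pts]
A=lambda *p:g(350,80,4,p); B=lambda *p:g(180,95,4,p)
m=unproj(c,A((199,203),(531,222)),0);print('marks',m)
print('lid',unproj(c,A((630,240),(488,240),(772,240)),.043))
f=unproj(c,A((50,460),(305,468)),.010);print('foot',f,np.linalg.norm(f[1]-f[0]),np.degrees(np.arctan2(-(f[1]-f[0])[0],(f[1]-f[0])[1])))
print('screw',unproj(c,A((87,508),(272,514)),.010))
print('near', unproj(c,B((365,248),(492,248),(40,46),(160,48)),.024))
print('far', unproj(c,B((377,475),(490,475),(52,298),(167,300)),.024))
print('tube', unproj(c,B((417,510),(464,510),(83,330),(172,330),(93,540),(180,540)),.012))
```

```text
marks [[ 0.44707875 -0.08195798  0.        ]
 [ 0.45073844 -0.01116582  0.        ]]
lid [[ 0.44877816 -0.0116081   0.043     ]
 [ 0.44892741 -0.03791108  0.043     ]
 [ 0.44859183  0.01503226  0.043     ]]
foot [[ 0.50020333 -0.11267696  0.01      ]
 [ 0.5019937  -0.0581066   0.01      ]] 0.05459972288689897 -1.8791141380704697
screw [[ 0.51093618 -0.10440033  0.01      ]
 [ 0.5123275  -0.06442391  0.01      ]]
near [[ 0.46500873 -0.18685883  0.024     ]
 [ 0.4650327  -0.16191605  0.024     ]
 [ 0.42602284 -0.2472794   0.024     ]
 [ 0.426541   -0.22434704  0.024     ]]
far [[ 0.5121487  -0.18629342  0.024     ]
 [ 0.51214351 -0.16307148  0.024     ]
 [ 0.47493399 -0.24974143  0.024     ]
 [ 0.4753855  -0.22671724  0.024     ]]
tube [[ 0.52433893 -0.17969876  0.012     ]
 [ 0.52433509 -0.16955035  0.012     ]
 [ 0.48436516 -0.24836212  0.012     ]
 [ 0.48439058 -0.22964873  0.012     ]
 [ 0.53140273 -0.25070638  0.012     ]
 [ 0.53135761 -0.23160563  0.012     ]]
```

Call:
apply_moves([
  {"dx": 10,"dy": -28,"dz": 0,"spin": 0,"hand": 0.5},
  {"dx": 0,"dy": 0,"dz": -45,"spin": 0,"hand": 0.5},
  {"dx": 0,"dy": 0,"dz": -50,"spin": 0,"hand": 0.5},
  {"dx": 0,"dy": 0,"dz": -35,"spin": 0,"hand": 0.5},
  {"dx": 0,"dy": 0,"dz": -9,"spin": 0,"hand": 0.5},
], grip_force=30)

```text
t: 6.65
eef_pos: [0.4991, -0.1747, 0.1807]
ee_rot: [-3.138, 1.567, -3.138]
force: [0.4, 0.1, -0.2]
width: 0.044
```

Call:
apply_moves([
  {"dx": 0,"dy": 0,"dz": 0,"spin": 0,"hand": 0.5},
  {"dx": 0,"dy": 0,"dz": 0,"spin": 0,"hand": 0.6},
  {"dx": 0,"dy": 0,"dz": 0,"spin": 0,"hand": 0.75},
  {"dx": 0,"dy": 0,"dz": 0,"spin": 0,"hand": 0.9},
  {"dx": 0,"dy": 0,"dz": 0,"spin": 0,"hand": 0.9},
])

```text
t: 7.28
eef_pos: [0.5002, -0.1749, 0.1837]
ee_rot: [-0.065, 1.569, -0.066]
force: [-0.6, 1.2, 7.3]
width: 0.0239
```

Call:
apply_moves([
  {"dx": 0,"dy": 0,"dz": 30,"spin": 0,"hand": 0.9},
  {"dx": 0,"dy": 0,"dz": 40,"spin": 0,"hand": 0.9},
  {"dx": -30,"dy": 30,"dz": 20,"spin": -1,"hand": 0.9},
  {"dx": -30,"dy": 32,"dz": 0,"spin": -1.3,"hand": 0.9},
  {"dx": -32,"dy": 32,"dz": 0,"spin": 0,"hand": 0.9},
])

```text
t: 7.9
eef_pos: [0.4069, -0.0803, 0.273]
ee_rot: [0.426, 1.57, 0.383]
force: [-0.6, 1.5, 0.6]
width: 0.0234
```

Call:
apply_moves([
  {"dx": 0,"dy": 0,"dz": 0,"spin": 0,"hand": 0.9},
  {"dx": 0,"dy": 0,"dz": 0,"spin": 0,"hand": 0.9},
  {"dx": 0,"dy": 0,"dz": 0,"spin": 0,"hand": 0.9},
  {"dx": 0,"dy": 0,"dz": 0,"spin": 0,"hand": 0.9},
  {"dx": 0,"dy": 0,"dz": 0,"spin": 0,"hand": 0.9},
])

```text
t: 8.52
eef_pos: [0.408, -0.0812, 0.2724]
ee_rot: [-2.798, 1.57, -2.84]
force: [-0.4, -0.6, -1.8]
width: 0.0239
```

Run:
```python
from h import *
s=status.get_state(); print(s['t'],s['eef_pos'],s['qd'].round(3),s['width'],s['force'])
print(R.from_euler('xyz',s['ee_rot']).as_matrix().round(4))
for n in ['wrist','scene','side']: save(viewer.grab_frame(n),n+'4.png')
np.save('w4.npy',s,allow_pickle=True)
crop('side4.png',280,80,440,220,5,'si4c.png')
crop('scene4.png',300,110,460,250,5,'sc4c.png')
```

```text
8.525 [ 0.40804987 -0.08123737  0.27243539] [ 0.003 -0.004 -0.001 -0.001 -0.    -0.001] 0.023893276843345437 [-0.42343724 -0.58543413 -1.7983552 ]
[[-6.000e-04  4.200e-02  9.991e-01]
 [-2.000e-04  9.991e-01 -4.200e-02]
 [-1.000e+00 -2.000e-04 -6.000e-04]]
```

View pics/wrist4.png

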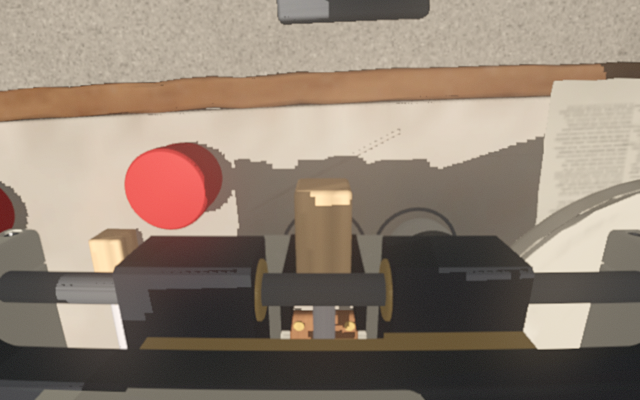

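View pics/si4c.png

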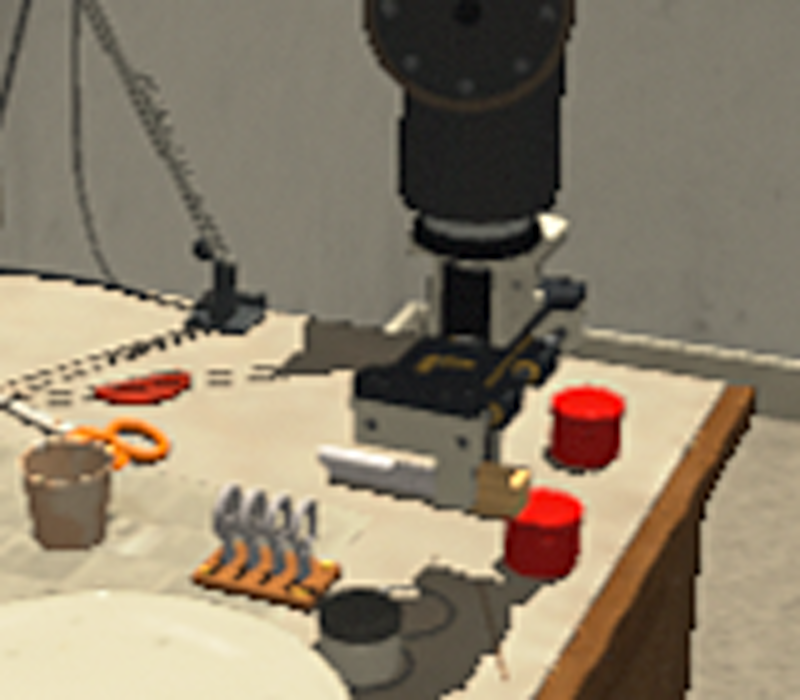

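View pics/sc4c.png

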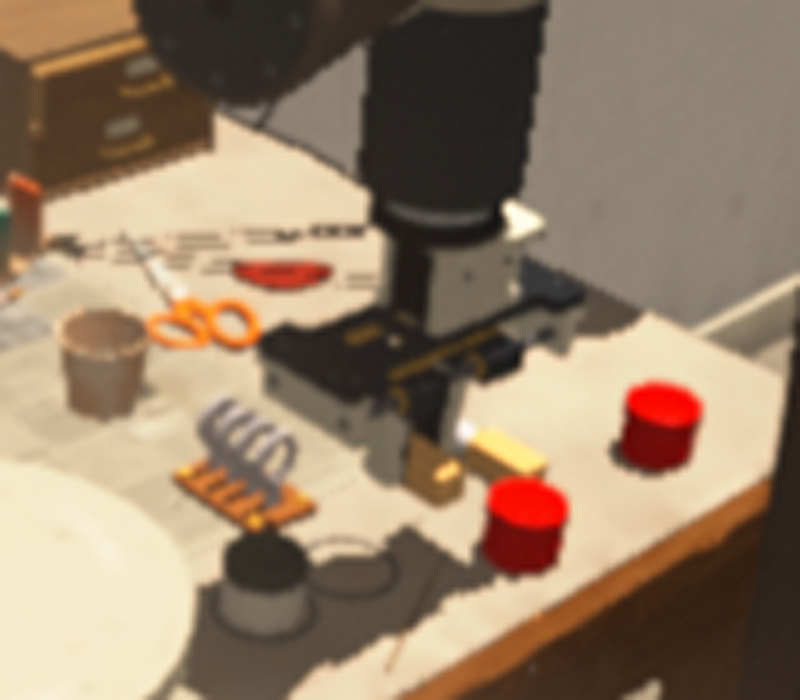

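```bash
cat >> h.py <<'E'
def mandrel_pts(s,off=.1717,b=.0105):
    # b: grasp ahead of origin
    Rm=R.from_euler('xyz',s['ee_rot']).as_matrix(); u=Rm[:,2]*1.0; u[2]=0; u/=np.linalg.norm(u)
    a=s['eef_pos']+np.array([0,0,-off])
    return a+np.outer(np.array([-.035,.015-0,.0995])+(.0105-b),u)  # back end, handle front, nose
def mark(f,pts,x0,y0,x1,y1,k,name):
    im=cv2.imread('pics/'+f)[y0:y1,x0:x1]; im=cv2.resize(im,None,fx=k,fy=k,interpolation=cv2.INTER_CUBIC)
    for p in pts:
        u=int((p[0]-x0+.5)*k-.5); v=int((p[1]-y0+.5)*k-.5); cv2.drawMarker(im,(u,v),(255,0,255),cv2.MARKER_CROSS,9,1)
    cv2.imwrite('pics/'+name,im)
E
python3 - <<'E'
from h import *
s=np.load('w4.npy',allow_pickle=True).item()
P=mandrel_pts(s); print(P.round(4))
th=np.radians(-2.3);ux=np.array([np.cos(th),np.sin(th),0]); o=np.array([.503,-.0845,.046])
Rg=[o+ux*d for d in (.012,.03,.048,.066)]
for n,w in [('side',(330,150,410,210)),('scene',(330,180,410,240))]:
    q=proj(cam(n),np.vstack([P,Rg])); print(n,q.round(1)); mark(n+'4.png',q,*w,10,n+'4m.png')
E
```

```text
[[ 0.3731 -0.0798  0.1007]
 [ 0.423  -0.0819  0.1007]
 [ 0.5075 -0.0854  0.1007]]
side [[384.3 178.8]
 [368.9 175.8]
 [343.8 170.8]
 [341.5 185.8]
 [336.4 184.7]
 [331.3 183.6]
 [326.3 182.6]]
scene [[389.9 206.6]
 [377.7 199.2]
 [358.3 187.3]
 [355.3 201.2]
 [351.5 198.7]
 [347.7 196.3]
 [344.  193.9]]
```

View pics/side4m.png

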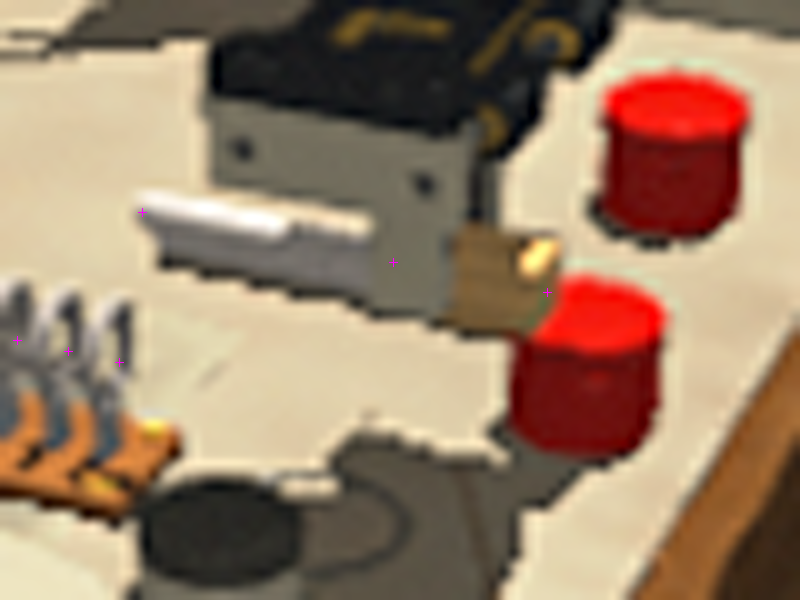

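View pics/scene4m.png

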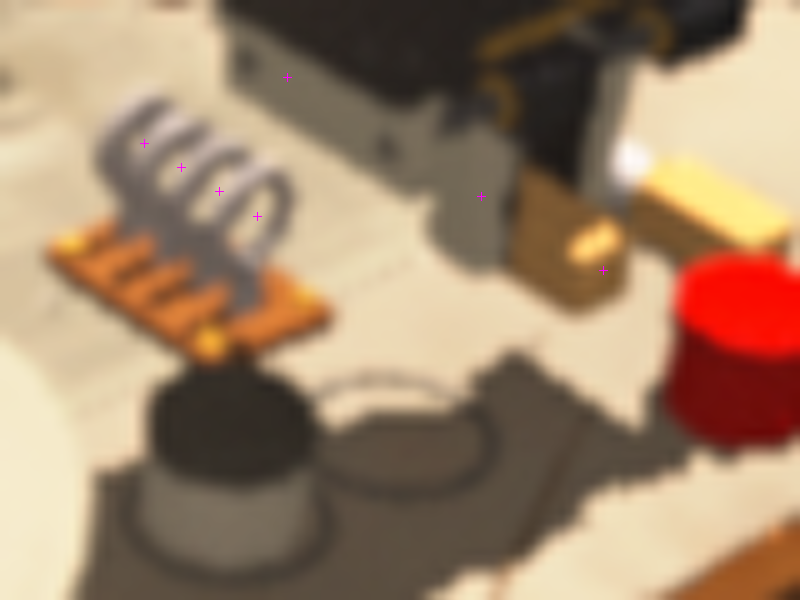

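Run:
```python
from h import *
print(proj(cam('side'),[[.562,-.242,.012],[.477,-.238,.012],[.427,-.235,.012]]))
print(proj(cam('scene'),[[.562,-.242,.012],[.477,-.238,.012],[.427,-.235,.012]]))
```

```text
[[345.76897223 172.3441544 ]
 [368.35523895 176.91924217]
 [382.00521976 179.77910906]]
[[377.12414331 187.94413779]
 [395.06253882 198.65550925]
 [406.07946801 205.38412901]]
```

Call:
apply_moves([
  {"dx": 0,"dy": 0,"dz": -20,"spin": 0,"hand": 0.9},
  {"dx": 0,"dy": 0,"dz": -20,"spin": 0,"hand": 0.9},
  {"dx": 0,"dy": 0,"dz": -14.5,"spin": 0,"hand": 0.9},
  {"dx": 0,"dy": 0,"dz": 0,"spin": 0,"hand": 0.9},
  {"dx": 0,"dy": 0,"dz": 0,"spin": 0,"hand": 0.9},
])

```text
t: 9.3
eef_pos: [0.4082, -0.0809, 0.2186]
ee_rot: [0.002, 1.57, -0.039]
force: [0.1, 0.1, -0.2]
width: 0.0235
```

```bash
cat > look.py <<'E'
import sys
from h import *
t=sys.argv[1]; off=float(sys.argv[2]); b=float(sys.argv[3])
s=status.get_state(); print(s['t'],s['eef_pos'].round(4),s['qd'].round(3),s['width'].round(4),s['force'].round(2))
r=R.from_euler('xyz',s['ee_rot']).as_matrix(); print('yaw',np.degrees(np.arctan2(r[1,2],r[0,2])), 'tilt',r[2,1:])
for n in ['wrist','scene','side']: save(viewer.grab_frame(n),n+t+'.png')
np.save('w'+t+'.npy',s,allow_pickle=True)
P=mandrel_pts(s,off,b); print(P.round(4))
th=np.radians(-2.3);ux=np.array([np.cos(th),np.sin(th),0]); o=np.array([.503,-.0845,.046])
Rg=[o+ux*d for d in (.012,.03,.048,.066)]
for n,w in [('side',(310,155,390,205)),('scene',(330,180,410,230))]:
    q=proj(cam(n),np.vstack([P,Rg])); print(n,q[2:4].round(1)); mark(n+t+'.png',q,*w,10,n+t+'m.png')
crop('wrist'+t+'.png',240,220,400,340,5,'wrist'+t+'m.png')
E
python3 look.py 5 .1717 .0105
```

```text
Traceback (most recent call last):
  File "look.py", line 4, in <module>
    s=status.get_state(); print(s['t'],s['eef_pos'].round(4),s['qd'].round(3),s['width'].round(4),s['force'].round(2))
                                                                              ^^^^^^^^^^^^^^^^
AttributeError: 'float' object has no attribute 'round'
```

```bash
sed -i "s/s\['width'\].round(4)/s['width']/" look.py; python3 look.py 5 .1717 .0105
```

```text
9.3 [ 0.4082 -0.0809  0.2186] [-0.    -0.012  0.003 -0.001  0.002 -0.   ] 0.023487892922866533 [ 0.14  0.09 -0.2 ]
yaw -2.355096400510551 tilt [9.97763220e-07 4.09290938e-04]
[[ 0.3732 -0.0795  0.0469]
 [ 0.4231 -0.0815  0.0469]
 [ 0.5076 -0.085   0.0469]]
side [[343.7 185.9]
 [341.5 185.8]]
scene [[357.  201.9]
 [355.3 201.2]]
```

View pics/side5m.png

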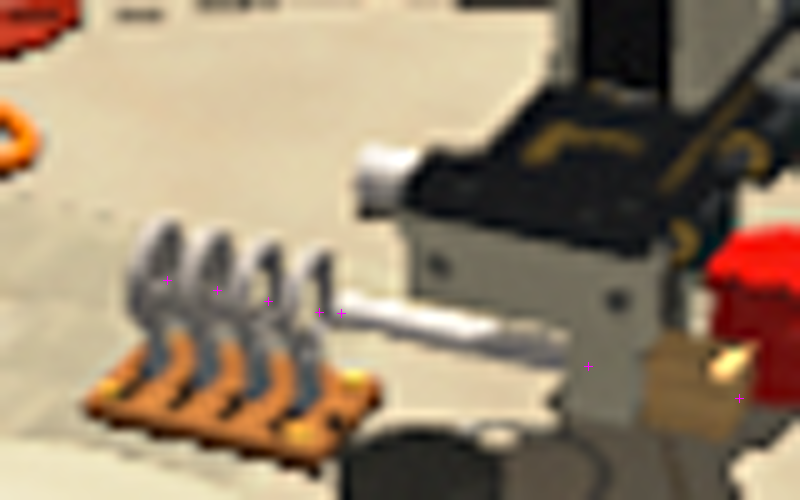

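View pics/scene5m.png

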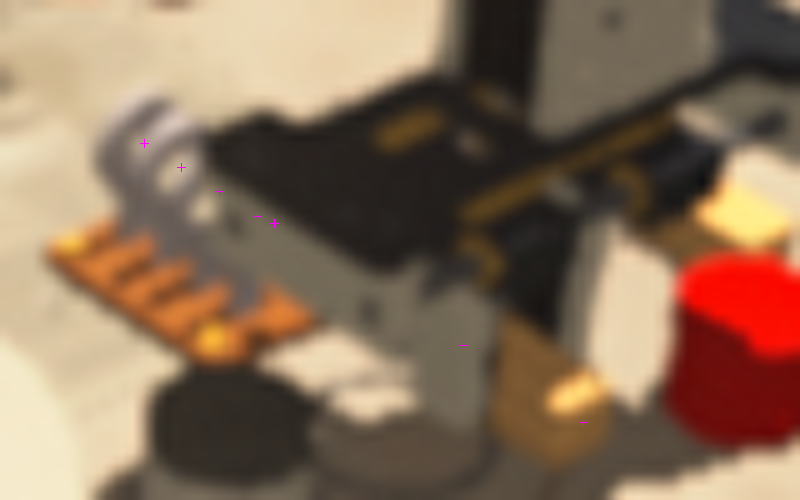

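View pics/wrist5m.png

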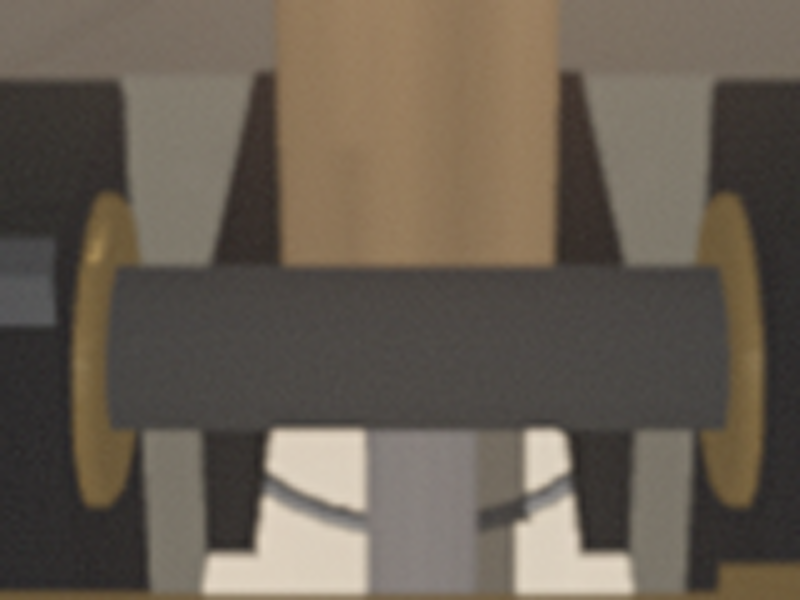

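Call:
apply_moves([
  {"dx": 7,"dy": -0.3,"dz": -0.6,"spin": 0,"hand": 0.9},
  {"dx": 8,"dy": -0.3,"dz": 0,"spin": 0,"hand": 0.9},
  {"dx": 8,"dy": -0.3,"dz": 0,"spin": 0,"hand": 0.9},
  {"dx": 8,"dy": -0.3,"dz": 0,"spin": 0,"hand": 0.9},
  {"dx": 5,"dy": -0.2,"dz": 0,"spin": 0,"hand": 0.9},
])

```text
t: 10.07
eef_pos: [0.4445, -0.0824, 0.2175]
ee_rot: [-2.688, 1.571, -2.729]
force: [-0.6, 0.4, -0.6]
width: 0.0237
```

```bash
python3 look.py 6 .1717 .0105
```

```text
10.075 [ 0.4445 -0.0824  0.2175] [-0.027  0.053  0.074 -0.003 -0.028  0.027] 0.023747071282423482 [-0.57  0.39 -0.64]
yaw -2.3688624018912265 tilt [-3.96303954e-05 -8.12460822e-05]
[[ 0.4095 -0.0809  0.0458]
 [ 0.4595 -0.083   0.0458]
 [ 0.5439 -0.0865  0.0458]]
side [[333.3 184.1]
 [341.5 185.8]]
scene [[349.2 197.2]
 [355.3 201.2]]
```

View pics/side6m.png

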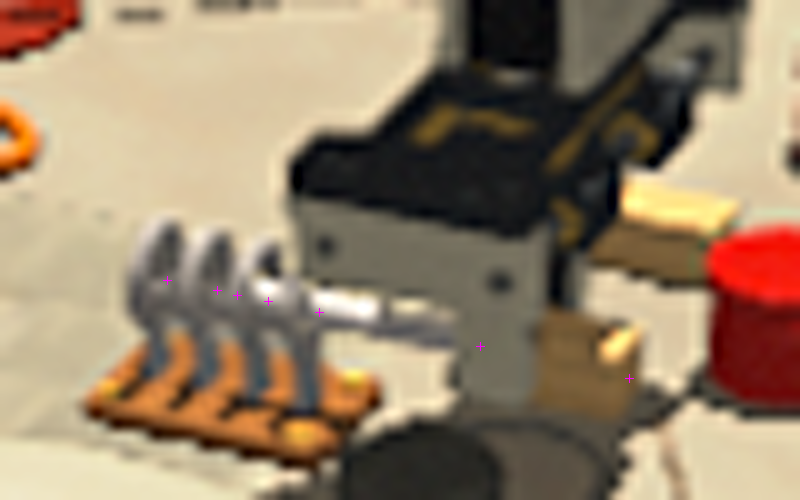

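View pics/wrist6m.png

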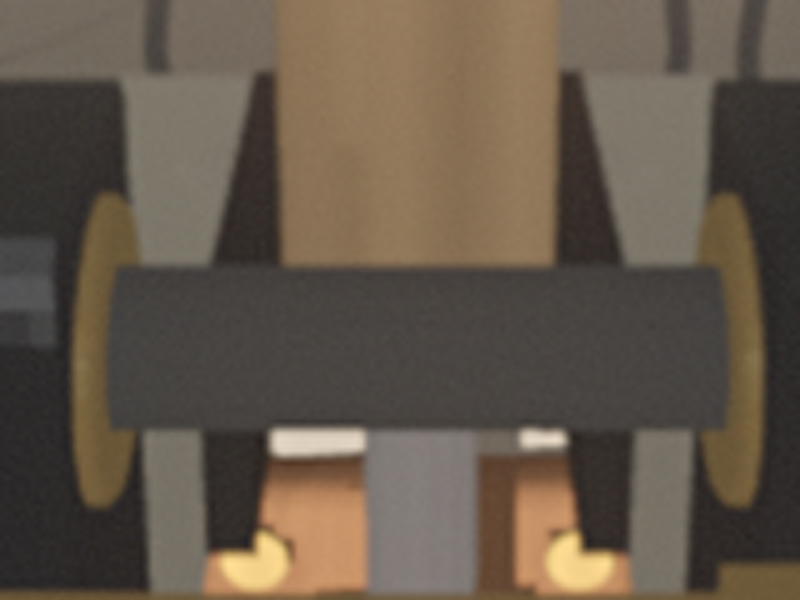

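Call:
apply_moves([
  {"dx": 3,"dy": -0.2,"dz": 0,"spin": 0,"hand": 0.9},
  {"dx": 3,"dy": -0.1,"dz": 0,"spin": 0,"hand": 0.9},
  {"dx": 3,"dy": -0.1,"dz": 0,"spin": 0,"hand": 0.9},
  {"dx": 3,"dy": -0.1,"dz": 0,"spin": 0,"hand": 0.9},
  {"dx": 3,"dy": -0.1,"dz": 0,"spin": 0,"hand": 0.9},
])

```text
t: 10.85
eef_pos: [0.4591, -0.0829, 0.2176]
ee_rot: [0.517, 1.571, 0.476]
force: [-0.6, 0.1, -1.5]
width: 0.024
```

Call:
apply_moves([
  {"dx": 3,"dy": -0.1,"dz": 0,"spin": 0,"hand": 0.9},
  {"dx": 2.5,"dy": -0.1,"dz": 0,"spin": 0,"hand": 0.9},
  {"dx": 2,"dy": -0.1,"dz": 0,"spin": 0,"hand": 0.9},
  {"dx": 1.5,"dy": -0.1,"dz": 0,"spin": 0,"hand": 0.9},
  {"dx": 1,"dy": 0,"dz": 0,"spin": 0,"hand": 0.9},
])

```text
t: 11.48
eef_pos: [0.4689, -0.0833, 0.2176]
ee_rot: [1.413, 1.571, 1.371]
force: [-0.1, -0.4, -0.5]
width: 0.0239
```

Call:
apply_moves([
  {"dx": 1,"dy": 0,"dz": 0,"spin": 0,"hand": 0.9},
  {"dx": 1,"dy": -0.1,"dz": 0,"spin": 0,"hand": 0.9},
  {"dx": 1,"dy": 0,"dz": 0,"spin": 0,"hand": 0.9},
  {"dx": 0.5,"dy": 0,"dz": 0,"spin": 0,"hand": 0.9},
  {"dx": 0,"dy": 0,"dz": 0,"spin": 0,"hand": 0.9},
])

```text
t: 12.1
eef_pos: [0.471, -0.0836, 0.2171]
ee_rot: [-3.024, 1.567, -3.066]
force: [-7.0, 1.8, 2.4]
width: 0.0238
```

Call:
apply_moves([
  {"dx": -12,"dy": 0.5,"dz": 0,"spin": 0,"hand": 0.9},
  {"dx": -15,"dy": 0.6,"dz": 0,"spin": 0,"hand": 0.9},
  {"dx": -15,"dy": 0.6,"dz": 0,"spin": 0,"hand": 0.9},
  {"dx": -15,"dy": 0.6,"dz": 0,"spin": 0,"hand": 0.9},
  {"dx": -13,"dy": 0.5,"dz": 0,"spin": 0,"hand": 0.9},
])

```text
t: 12.72
eef_pos: [0.4012, -0.0806, 0.2177]
ee_rot: [0.366, 1.57, 0.325]
force: [0.4, -0.6, -1.7]
width: 0.0235
```

Run:
```python
from h import *
s=status.get_state();print(s['eef_pos'],s['force'])
c=cam('scene'); crop('scene5.png',160,230,280,320,6,'sct.png'); d=cam('side'); crop('side5.png',200,250,310,320,6,'sit.png')
print(unproj(c,[(175,272),(228,248),(257,270),(205,301)],.014));
```

```text
[ 0.40122582 -0.08062251  0.21769499] [ 0.4356292  -0.60766722 -1.65044265]
[[0.60739448 0.49058622 0.014     ]
 [0.60476455 0.32925941 0.014     ]
 [0.4765652  0.31964593 0.014     ]
 [0.46419514 0.48292303 0.014     ]]
```

View pics/sct.png

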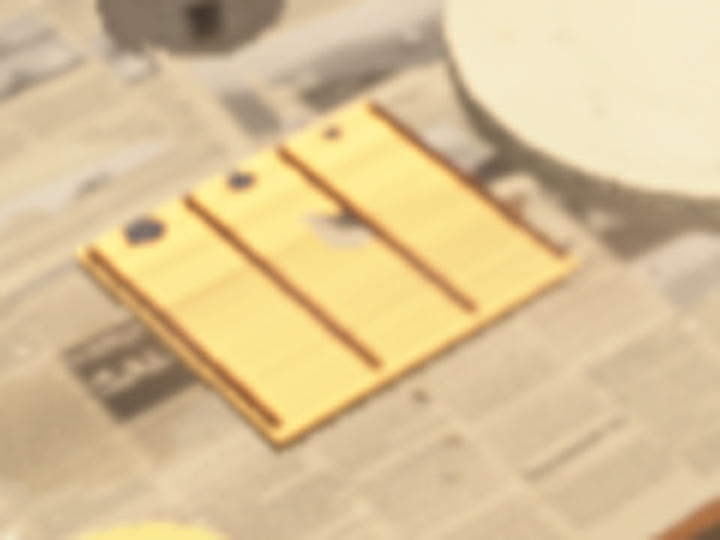

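View pics/sit.png

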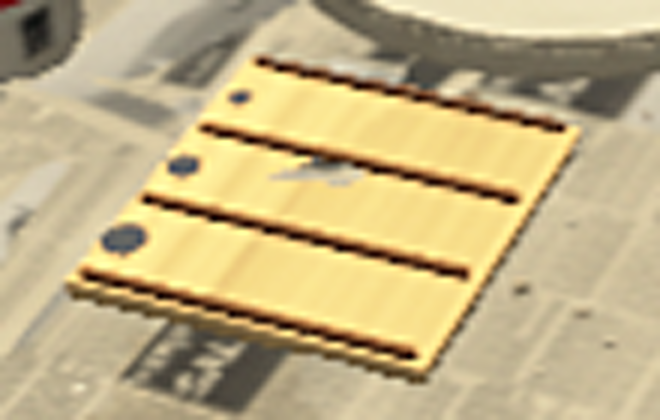

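Run:
```python
from h import *
g=lambda x0,y0,k,pts:[(x0+(u+.5)/k-.5,y0+(v+.5)/k-.5) for u,v in pts]
a=unproj(cam('scene'),g(160,230,6,[(80,252),(370,103),(580,262),(280,443)]),.010)
b=unproj(cam('side'),g(200,250,6,[(68,285),(255,57),(580,128),(422,375)]),.010)
dots=[unproj(cam('scene'),g(160,230,6,[(144,231),(240,181),(331,133)]),.010),unproj(cam('side'),g(200,250,6,[(124,239),(183,165),(239,97)]),.010)]
for x in (a,b):
    print(x.round(4),x.mean(0)); e=[(x[0]-x[1]),(x[3]-x[2])]; print('yaw',[np.degrees(np.arctan2(-v[0],v[1])) for v in e],np.degrees(np.arctan2((x[1]-x[2])[1],(x[1]-x[2])[0])))
print(np.array(dots).round(4))
```

```text
[[0.6169 0.4925 0.01  ]
 [0.6262 0.3386 0.01  ]
 [0.4711 0.3261 0.01  ]
 [0.4588 0.483  0.01  ]] [0.54325488 0.41006436 0.01      ]
yaw [np.float64(3.472360505132125), np.float64(4.46838235852256)] 4.605771237163246
[[0.62   0.4957 0.01  ]
 [0.6315 0.3347 0.01  ]
 [0.4752 0.3247 0.01  ]
 [0.4631 0.486  0.01  ]] [0.54744645 0.41026895 0.01      ]
yaw [np.float64(4.095032110947971), np.float64(4.301491787214376)] 3.686958242227647
[[[0.6116 0.4641 0.01  ]
  [0.6149 0.4141 0.01  ]
  [0.6185 0.3643 0.01  ]]

 [[0.6152 0.4628 0.01  ]
  [0.6192 0.4123 0.01  ]
  [0.6225 0.3626 0.01  ]]]
```

Call:
apply_moves([
  {"dx": 0,"dy": 0,"dz": 30,"spin": 0,"hand": 0.9},
  {"dx": 0,"dy": 0,"dz": 40,"spin": 0,"hand": 0.9},
  {"dx": 13,"dy": 40,"dz": 15,"spin": 2,"hand": 0.9},
  {"dx": 14,"dy": 50,"dz": 0,"spin": 2,"hand": 0.9},
  {"dx": 14,"dy": 50,"dz": 0,"spin": 2.5,"hand": 0.9},
])

```text
t: 13.35
eef_pos: [0.4431, 0.0607, 0.3032]
ee_rot: [0.491, 1.569, 0.564]
force: [0.9, -0.2, -0.5]
width: 0.0237
```

Call:
apply_moves([
  {"dx": 14,"dy": 55,"dz": 0,"spin": 0,"hand": 0.9},
  {"dx": 14,"dy": 55,"dz": 0,"spin": 0,"hand": 0.9},
  {"dx": 14,"dy": 55,"dz": 0,"spin": 0,"hand": 0.9},
  {"dx": 14,"dy": 55,"dz": 0,"spin": 0,"hand": 0.9},
  {"dx": 14,"dy": 50,"dz": 0,"spin": 0,"hand": 0.9},
])

```text
t: 13.98
eef_pos: [0.5131, 0.3313, 0.3025]
ee_rot: [-1.857, 1.571, -1.784]
force: [1.0, -0.9, -1.3]
width: 0.0234
```

Call:
apply_moves([
  {"dx": 8,"dy": 29,"dz": 0,"spin": 0,"hand": 0.9},
  {"dx": 0,"dy": 0,"dz": 0,"spin": 0,"hand": 0.9},
  {"dx": 0,"dy": 0,"dz": 0,"spin": 0,"hand": 0.9},
  {"dx": 0,"dy": 0,"dz": 0,"spin": 0,"hand": 0.9},
  {"dx": 0,"dy": 0,"dz": 0,"spin": 0,"hand": 0.9},
])

```text
t: 14.6
eef_pos: [0.5213, 0.3576, 0.303]
ee_rot: [0.889, 1.57, 0.961]
force: [-0.6, -0.5, -0.7]
width: 0.0239
```

Run:
```python
from h import *
s=status.get_state(); print(s['t'],s['eef_pos'],s['qd'].round(3),s['width'],s['force'])
r=R.from_euler('xyz',s['ee_rot']).as_matrix(); print('yaw',np.degrees(np.arctan2(r[1,2],r[0,2])))
save(viewer.grab_frame('wrist'),'w7.png'); np.save('w7.npy',s,allow_pickle=True)
```

```text
14.6 [0.52128104 0.35761278 0.30295501] [0.    0.003 0.005 0.001 0.001 0.001] 0.023937307832442575 [-0.57947858 -0.47739964 -0.65709032]
yaw 4.101159248537606
```

View pics/w7.png

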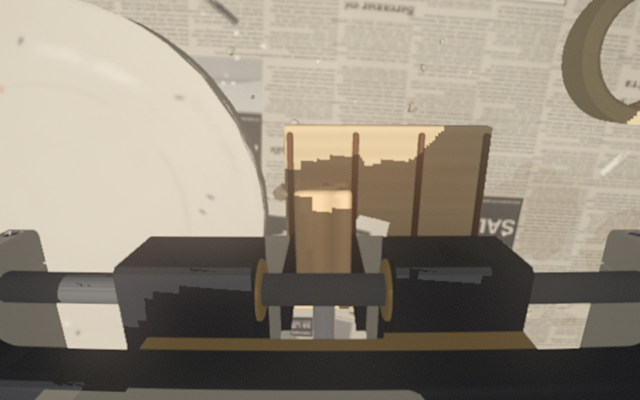

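Run:
```python
from h import *
s=np.load('w7.npy',allow_pickle=True).item(); c=cam('wrist',s)
p=unproj(c,[(286,127),(491,127)],.010); print(p,np.linalg.norm(p[1]-p[0]))
r=unproj(c,[(290,137),(356,137),(421,137),(487,137)],.014); print(r)
d=p[1]-p[0]; th=np.arctan2(-d[0],d[1]); print(np.degrees(th))
ux=np.array([np.cos(th),np.sin(th),0]);uy=np.array([-ux[1],ux[0],0])
o=p.mean(0)+ux*.08; print('tray',o); 
for y in (.05,0,-.05): print(o-.04*ux+y*uy)
print('rib centre',(r[0]+r[1])/2, 'in tray', [(x-o)@uy for x in r],[(x-o)@ux for x in r])
```

```text
[[0.47511165 0.32677459 0.01      ]
 [0.46355866 0.4821454  0.01      ]] 0.15579974430057317
[[0.48189406 0.33046881 0.014     ]
 [0.47836518 0.3797815  0.014     ]
 [0.47476194 0.42854335 0.014     ]
 [0.4709393  0.47865205 0.014     ]]
4.252544348729049
tray [0.54911491 0.41039222 0.01      ]
[0.50551739 0.45728845 0.01      ]
[0.50922503 0.4074261  0.01      ]
[0.51293267 0.35756376 0.01      ]
rib centre [0.48012962 0.35512515 0.014     ] in tray [np.float64(-0.07471875912585892), np.float64(-0.025280148648525985), np.float64(0.023614638010303054), np.float64(0.07386885077808335)] [np.float64(-0.07296232281432231), np.float64(-0.07282481430968007), np.float64(-0.07280230311537274), np.float64(-0.07289872289729764)]
```

Call:
apply_moves([
  {"dx": 1.5,"dy": 0.7,"dz": -30,"spin": 0,"hand": 0.9},
  {"dx": 0,"dy": 0,"dz": -40,"spin": 0,"hand": 0.9},
  {"dx": 0,"dy": 0,"dz": -26,"spin": 0,"hand": 0.9},
  {"dx": 0,"dy": 0,"dz": -10,"spin": 0,"hand": 0.9},
  {"dx": 0,"dy": 0,"dz": -2.5,"spin": 0,"hand": 0.9},
])

```text
t: 15.28
eef_pos: [0.523, 0.359, 0.1941]
ee_rot: [-1.59, 1.571, -1.518]
force: [-0.3, -0.0, -1.0]
width: 0.024
```

Call:
apply_moves([
  {"dx": 0,"dy": 0,"dz": 0,"spin": 0,"hand": 0.9},
  {"dx": 0,"dy": 0,"dz": 0,"spin": 0,"hand": 0.9},
  {"dx": 0,"dy": 0,"dz": 0,"spin": 0,"hand": 0.9},
  {"dx": 0,"dy": 0,"dz": 0,"spin": 0,"hand": 0.9},
  {"dx": 0,"dy": 0,"dz": 0,"spin": 0,"hand": 0.9},
])

```text
t: 15.9
eef_pos: [0.5228, 0.3591, 0.1942]
ee_rot: [0.699, 1.571, 0.771]
force: [0.0, 0.0, -1.6]
width: 0.0236
```

Call:
apply_moves([
  {"dx": 0,"dy": 0,"dz": -0.5,"spin": 0,"hand": 0.9},
  {"dx": 0,"dy": 0,"dz": 0,"spin": 0,"hand": 0.7},
  {"dx": 0,"dy": 0,"dz": 0,"spin": 0,"hand": 0.6},
  {"dx": 0,"dy": 0,"dz": 0,"spin": 0,"hand": 0.55},
  {"dx": 0,"dy": 0,"dz": 0,"spin": 0,"hand": 0.55},
])

```text
t: 16.52
eef_pos: [0.5229, 0.3591, 0.1936]
ee_rot: [1.176, 1.571, 1.249]
force: [-0.1, -0.8, -0.3]
width: 0.0388
```

Call:
apply_moves([
  {"dx": 0,"dy": 0,"dz": 20,"spin": 0,"hand": 0.55},
  {"dx": 0,"dy": 0,"dz": 40,"spin": 0,"hand": 0.5},
  {"dx": 0,"dy": 0,"dz": 40,"spin": 0,"hand": 0.5},
  {"dx": 0,"dy": 0,"dz": 40,"spin": 0,"hand": 0.5},
  {"dx": 0,"dy": 0,"dz": 0,"spin": 0,"hand": 0.5},
])

```text
t: 17.15
eef_pos: [0.5235, 0.3597, 0.3376]
ee_rot: [0.712, 1.564, 0.785]
force: [0.5, 0.3, 0.1]
width: 0.0438
```

Run:
```python
from h import *
s=status.get_state(); print(s['t'],s['eef_pos'],s['qd'].round(3),s['width'],s['force'])
save(viewer.grab_frame('wrist'),'w8.png'); np.save('w8.npy',s,allow_pickle=True)
save(viewer.grab_frame('scene'),'scene8.png'); save(viewer.grab_frame('side'),'side8.png')
crop('scene8.png',160,220,310,320,5,'sc8c.png')
```

```text
17.15 [0.52353883 0.35968697 0.3375584 ] [ 0.002  0.04  -0.058 -0.025  0.034 -0.002] 0.043785052696356075 [0.51626054 0.30203358 0.1184631 ]
```

View pics/w8.png

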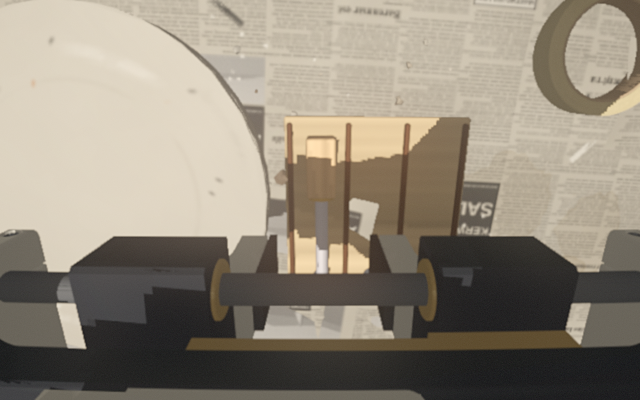

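View pics/side8.png

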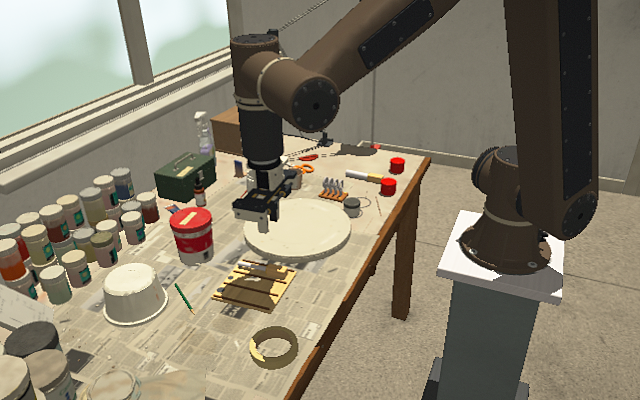

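Call:
apply_moves([
  {"dx": -3,"dy": -55,"dz": 0,"spin": -4,"hand": 0.5},
  {"dx": -3,"dy": -55,"dz": 0,"spin": -3,"hand": 0.5},
  {"dx": -3,"dy": -55,"dz": 0,"spin": 0,"hand": 0.5},
  {"dx": -3,"dy": -55,"dz": 0,"spin": 0,"hand": 0.5},
  {"dx": -3,"dy": -55,"dz": 0,"spin": 0,"hand": 0.5},
])

```text
t: 17.92
eef_pos: [0.5072, 0.0823, 0.3324]
ee_rot: [-2.594, 1.569, -2.644]
force: [1.3, 0.4, -0.8]
width: 0.0434
```

Call:
apply_moves([
  {"dx": -3,"dy": -55,"dz": 0,"spin": 0,"hand": 0.5},
  {"dx": -3,"dy": -55,"dz": 0,"spin": 0,"hand": 0.5},
  {"dx": -4,"dy": -55,"dz": 0,"spin": 0,"hand": 0.5},
  {"dx": -4,"dy": -55,"dz": 0,"spin": 0,"hand": 0.5},
  {"dx": -4,"dy": -60,"dz": 0,"spin": 0,"hand": 0.5},
])

```text
t: 18.55
eef_pos: [0.4892, -0.1975, 0.3325]
ee_rot: [3.121, 1.569, 3.071]
force: [1.2, -1.2, -0.2]
width: 0.0441
```

Call:
apply_moves([
  {"dx": 0,"dy": 0,"dz": 0,"spin": 0,"hand": 0.5},
  {"dx": 0,"dy": 0,"dz": 0,"spin": 0,"hand": 0.5},
  {"dx": 0,"dy": 0,"dz": 0,"spin": 0,"hand": 0.5},
  {"dx": 0,"dy": 0,"dz": 0,"spin": 0,"hand": 0.5},
  {"dx": 0,"dy": 0,"dz": 0,"spin": 0,"hand": 0.5},
])

```text
t: 19.18
eef_pos: [0.4901, -0.1951, 0.3336]
ee_rot: [0.179, 1.571, 0.13]
force: [0.7, -0.5, -0.4]
width: 0.0439
```

Run:
```python
from h import *
s=status.get_state(); print(s['t'],s['eef_pos'],s['qd'].round(3),s['width'],s['force'])
r=R.from_euler('xyz',s['ee_rot']).as_matrix(); print('yaw',np.degrees(np.arctan2(r[1,2],r[0,2])))
save(viewer.grab_frame('wrist'),'w9.png'); np.save('w9.npy',s,allow_pickle=True)
```

```text
19.175 [ 0.49006295 -0.19512599  0.33364709] [-0.007 -0.002  0.001 -0.    -0.001 -0.001] 0.04394937891511491 [ 0.67518825 -0.47381509 -0.35587797]
yaw -2.77547784096989
```

View pics/w9.png

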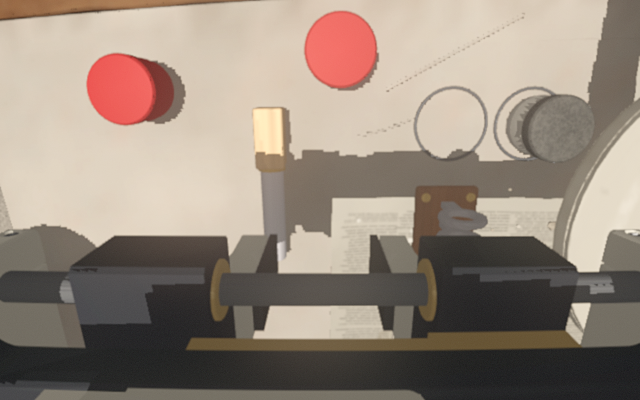

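Run:
```python
from h import *
crop('w9.png',235,95,315,215,5,'w9a.png'); crop('w9.png',395,70,615,220,3.6,'w9b.png')
```

```text
(no output)
```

View pics/w9a.png

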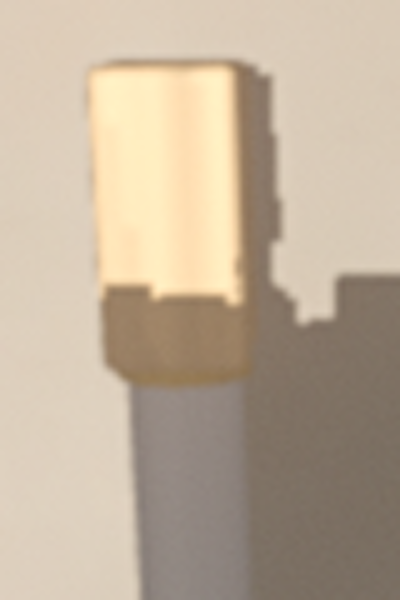

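View pics/w9b.png

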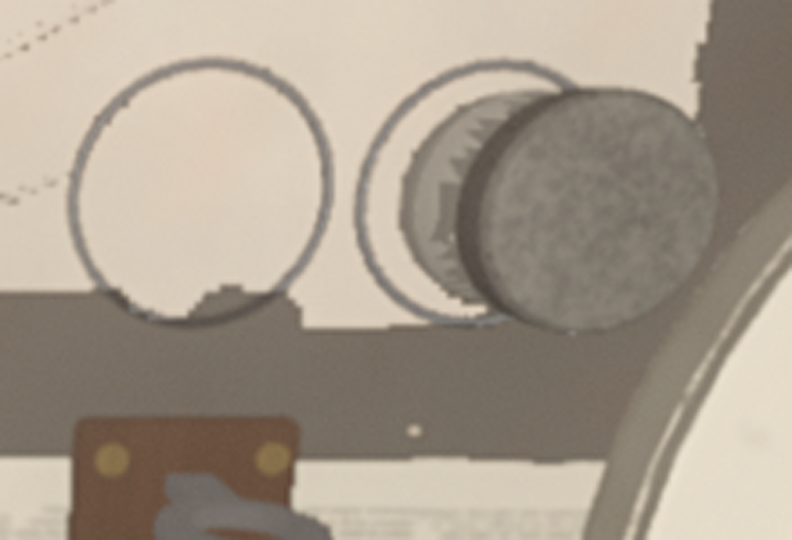

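Run:
```python
from h import *
s=np.load('w9.npy',allow_pickle=True).item(); c=cam('wrist',s)
g=lambda x0,y0,k,pts:[(x0+(u+.5)/k-.5,y0+(v+.5)/k-.5) for u,v in pts]
A=lambda *p:g(235,95,5,p)
print('near',unproj(c,A((90,68),(240,66)),.024)); n=unproj(c,A((90,68),(240,66)),.024).mean(0)
print('far',unproj(c,A((106,358),(250,356)),.024)); f=unproj(c,A((106,358),(250,356)),.024).mean(0)
print('yaw',np.degrees(np.arctan2((f-n)[1],(f-n)[0])),'ctr',n+(f-n)/np.linalg.norm(f-n)*.025)
t=unproj(c,A((133,400),(247,400),(142,580),(249,580)),.012);print('tube',t, t[1]-t[0])
p,q=(t[0]+t[1])/2,(t[2]+t[3])/2; print(np.degrees(np.arctan2((q-p)[1],(q-p)[0])))
B=lambda *p:g(395,70,3.6,p)
print('lid',unproj(c,B((597,210)),.043),'marks',unproj(c,B((200,191),(485,192)),0))
f=unproj(c,B((77,418),(300,419)),.010);print('foot',f,f.mean(0),np.degrees(np.arctan2(-(f[1]-f[0])[0],(f[1]-f[0])[1])))
f=unproj(c,B((112,460),(273,459)),.010);print('scr',f,f.mean(0),np.degrees(np.arctan2(-(f[1]-f[0])[0],(f[1]-f[0])[1])))
```

```text
near [[ 0.42596368 -0.24734633  0.024     ]
 [ 0.4268756  -0.22360131  0.024     ]]
far [[ 0.47267282 -0.24941597  0.024     ]
 [ 0.47351573 -0.22561797  0.024     ]]
yaw -2.5064850819537496 ctr [ 0.45139572 -0.23656713  0.024     ]
tube [[ 0.48266403 -0.24788633  0.012     ]
 [ 0.48363569 -0.2281634   0.012     ]
 [ 0.51549895 -0.24945518  0.012     ]
 [ 0.51641712 -0.23039615  0.012     ]] [0.00097166 0.01972293 0.        ]
-3.315830109349464
lid [[ 0.45019137 -0.01162108  0.043     ]] marks [[ 0.44716923 -0.0820494   0.        ]
 [ 0.45028983 -0.01184356  0.        ]]
foot [[ 0.49972879 -0.11321239  0.01      ]
 [ 0.50263068 -0.05805956  0.01      ]] [ 0.50117973 -0.08563598  0.01      ] -3.0118655192228996
scr [[ 0.51090122 -0.10427207  0.01      ]
 [ 0.51260945 -0.0640989   0.01      ]] [ 0.51175533 -0.08418548  0.01      ] -2.4348432803663282
```

Call:
apply_moves([
  {"dx": -27.5,"dy": -42,"dz": -10,"spin": 0,"hand": 0.5},
  {"dx": 0,"dy": 0,"dz": -50,"spin": 0,"hand": 0.5},
  {"dx": 0,"dy": 0,"dz": -45,"spin": 0,"hand": 0.5},
  {"dx": 0,"dy": 0,"dz": -35,"spin": 0,"hand": 0.5},
  {"dx": 0,"dy": 0,"dz": -11,"spin": 0,"hand": 0.5},
], grip_force=30)

```text
t: 19.85
eef_pos: [0.4617, -0.2377, 0.1808]
ee_rot: [3.063, 1.567, 3.013]
force: [0.1, 0.5, 0.2]
width: 0.0439
```

Call:
apply_moves([
  {"dx": 0,"dy": 0,"dz": 0,"spin": 0,"hand": 0.5},
  {"dx": 0,"dy": 0,"dz": 0,"spin": 0,"hand": 0.6},
  {"dx": 0,"dy": 0,"dz": 0,"spin": 0,"hand": 0.75},
  {"dx": 0,"dy": 0,"dz": 0,"spin": 0,"hand": 0.9},
  {"dx": 0,"dy": 0,"dz": 0,"spin": 0,"hand": 0.9},
])

```text
t: 20.48
eef_pos: [0.4628, -0.2379, 0.1836]
ee_rot: [-0.14, 1.569, -0.19]
force: [-1.4, 1.8, 7.2]
width: 0.0236
```

Call:
apply_moves([
  {"dx": 0,"dy": 0,"dz": 40,"spin": 0,"hand": 0.9},
  {"dx": 0,"dy": 0,"dz": 50,"spin": 0.4,"hand": 0.9},
  {"dx": -18,"dy": 52,"dz": 0,"spin": 0,"hand": 0.9},
  {"dx": -20,"dy": 52,"dz": 0,"spin": 0,"hand": 0.9},
  {"dx": -20,"dy": 53,"dz": 0,"spin": 0,"hand": 0.9},
])

```text
t: 21.1
eef_pos: [0.4035, -0.0799, 0.2728]
ee_rot: [0.41, 1.57, 0.366]
force: [1.2, 0.7, -0.6]
width: 0.0237
```

Call:
apply_moves([
  {"dx": 0,"dy": 0,"dz": 0,"spin": 0,"hand": 0.9},
  {"dx": 0,"dy": 0,"dz": -20,"spin": 0,"hand": 0.9},
  {"dx": 0,"dy": 0,"dz": -24,"spin": 0,"hand": 0.9},
  {"dx": 0,"dy": 0,"dz": -10,"spin": 0,"hand": 0.9},
  {"dx": 0,"dy": 0,"dz": 0,"spin": 0,"hand": 0.9},
])

```text
t: 21.72
eef_pos: [0.4043, -0.0813, 0.2182]
ee_rot: [-2.767, 1.569, -2.811]
force: [-0.5, 0.4, -0.3]
width: 0.0236
```

Call:
apply_moves([
  {"dx": 0,"dy": 0,"dz": 0,"spin": 0,"hand": 0.9},
  {"dx": 0,"dy": 0,"dz": 0,"spin": 0,"hand": 0.9},
  {"dx": 0,"dy": 0,"dz": 0,"spin": 0,"hand": 0.9},
  {"dx": 0,"dy": 0,"dz": 0,"spin": 0,"hand": 0.9},
  {"dx": 0,"dy": 0,"dz": 0,"spin": 0,"hand": 0.9},
])

```text
t: 22.35
eef_pos: [0.4043, -0.0809, 0.2187]
ee_rot: [0.334, 1.571, 0.291]
force: [-0.8, 0.1, -0.6]
width: 0.0238
```

```bash
python3 look.py 10 .1716 .011
```

```text
22.35 [ 0.4043 -0.0809  0.2187] [ 0.     0.002 -0.001 -0.001  0.     0.001] 0.023790916670393476 [-0.8   0.1  -0.57]
yaw -2.4561788760284116 tilt [5.79682650e-05 1.67107039e-04]
[[ 0.3689 -0.0794  0.0471]
 [ 0.4188 -0.0815  0.0471]
 [ 0.5033 -0.0852  0.0471]]
side [[344.9 186.1]
 [341.5 185.8]]
scene [[358.  202.4]
 [355.3 201.2]]
```

View pics/side10m.png

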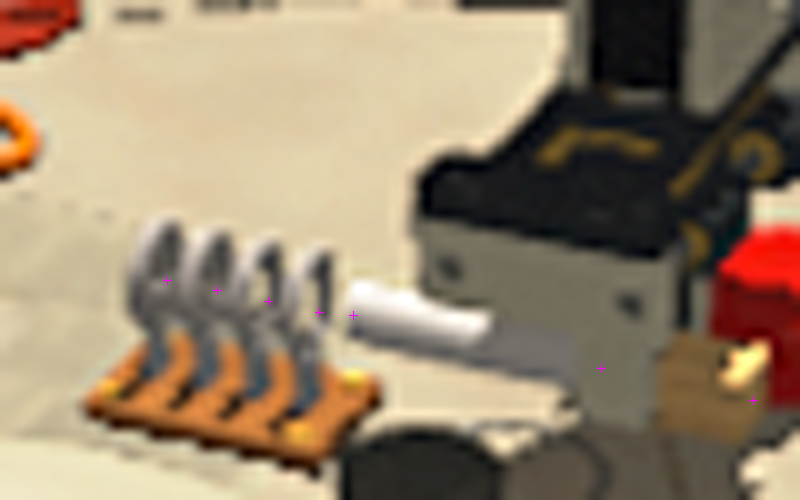

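View pics/wrist10m.png

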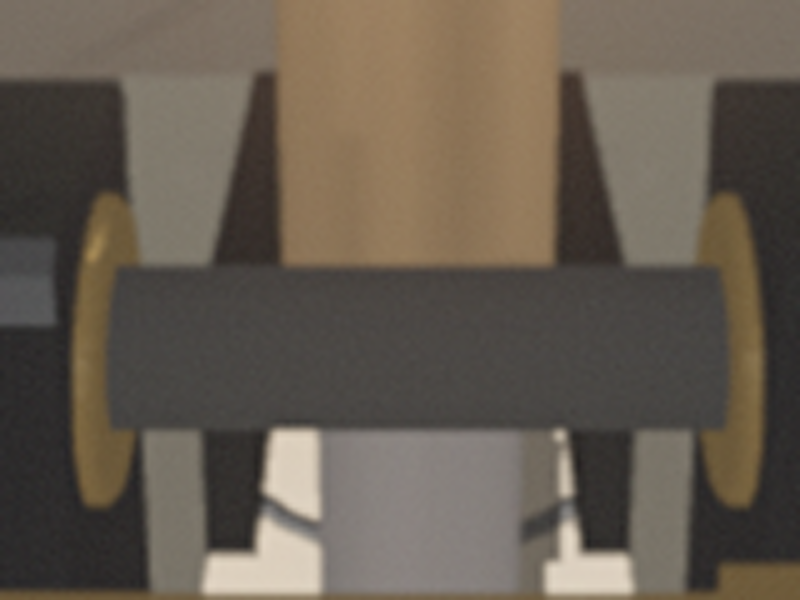

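Call:
apply_moves([
  {"dx": 3,"dy": -0.1,"dz": -1.1,"spin": 0,"hand": 0.9},
  {"dx": 4,"dy": -0.2,"dz": 0,"spin": 0,"hand": 0.9},
  {"dx": 3,"dy": -0.1,"dz": 0,"spin": 0,"hand": 0.9},
  {"dx": 3,"dy": -0.1,"dz": 0,"spin": 0,"hand": 0.9},
  {"dx": 2,"dy": -0.1,"dz": 0,"spin": 0,"hand": 0.9},
])

```text
t: 23.12
eef_pos: [0.4196, -0.0815, 0.2174]
ee_rot: [-2.612, 1.571, -2.655]
force: [-0.7, 0.6, -0.9]
width: 0.0234
```

Call:
apply_moves([
  {"dx": 2,"dy": -0.1,"dz": 0.2,"spin": 0,"hand": 0.9},
  {"dx": 2,"dy": -0.1,"dz": 0,"spin": 0,"hand": 0.9},
  {"dx": 2,"dy": -0.1,"dz": 0,"spin": 0,"hand": 0.9},
  {"dx": 2,"dy": 0,"dz": 0,"spin": 0,"hand": 0.9},
  {"dx": 1,"dy": 0,"dz": 0,"spin": 0,"hand": 0.9},
])

```text
t: 23.75
eef_pos: [0.4285, -0.0818, 0.2176]
ee_rot: [-3.044, 1.571, -3.087]
force: [-0.9, 0.9, -1.2]
width: 0.0237
```

```bash
python3 look.py 11 .1716 .011
```

```text
23.75 [ 0.4285 -0.0818  0.2176] [-0.004  0.011  0.015 -0.002 -0.006  0.006] 0.023727573894218475 [-0.9   0.87 -1.19]
yaw -2.461776506280297 tilt [-5.58165923e-06 -5.68144983e-05]
[[ 0.393  -0.0803  0.046 ]
 [ 0.443  -0.0824  0.046 ]
 [ 0.5274 -0.0861  0.046 ]]
side [[338.1 184.9]
 [341.5 185.8]]
scene [[352.8 199.4]
 [355.3 201.2]]
```

View pics/side11m.png

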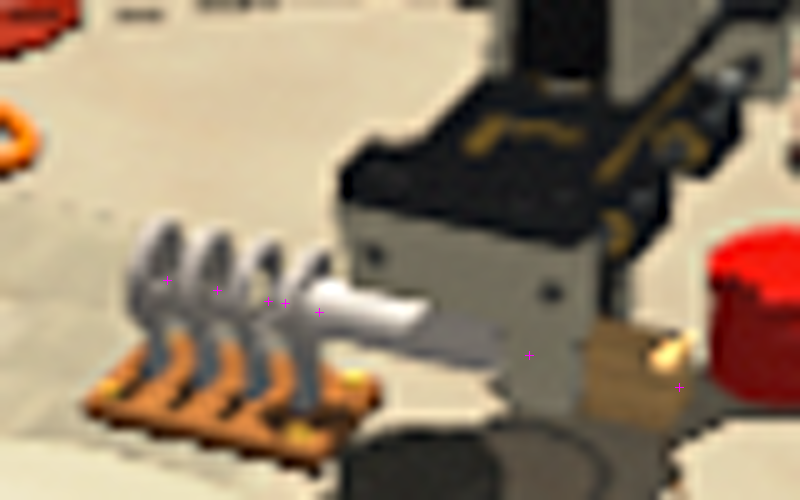

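View pics/wrist11m.png

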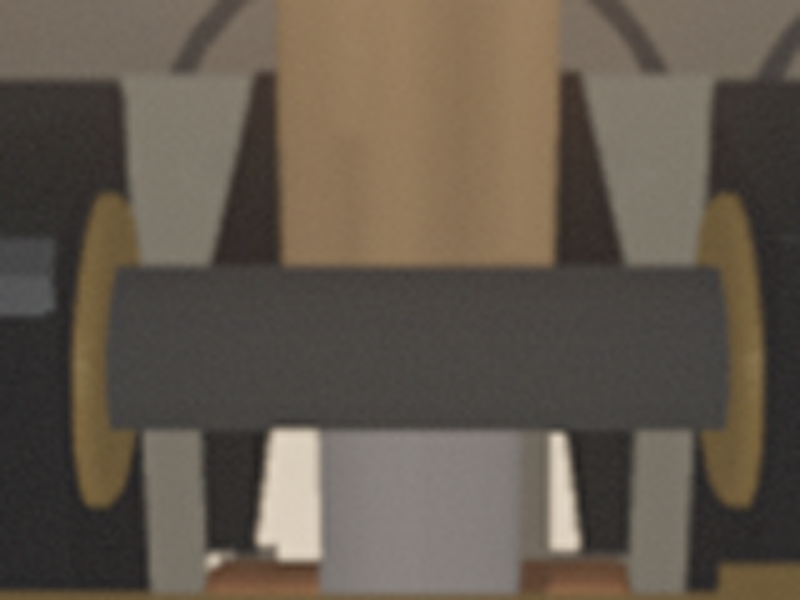

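Nose is inside ring 1 (side crop, tube enters the ring at (318,305)), with no force. On towards ring 2.

Call:
apply_moves([
  {"dx": 2,"dy": -0.1,"dz": 0,"spin": 0,"hand": 0.9},
  {"dx": 2,"dy": -0.1,"dz": 0,"spin": 0,"hand": 0.9},
  {"dx": 1.5,"dy": 0,"dz": 0,"spin": 0,"hand": 0.9},
  {"dx": 1,"dy": -0.1,"dz": 0,"spin": 0,"hand": 0.9},
  {"dx": 0.5,"dy": 0,"dz": 0,"spin": 0,"hand": 0.9},
])

```text
t: 24.52
eef_pos: [0.4354, -0.0821, 0.2176]
ee_rot: [3.105, 1.571, 3.062]
force: [0.9, -1.1, -0.1]
width: 0.0237
```

Call:
apply_moves([
  {"dx": 1,"dy": 0,"dz": 0,"spin": 0,"hand": 0.9},
  {"dx": 1,"dy": 0,"dz": 0,"spin": 0,"hand": 0.9},
  {"dx": 0.5,"dy": 0,"dz": 0,"spin": 0,"hand": 0.9},
  {"dx": 0,"dy": 0,"dz": 0,"spin": 0,"hand": 0.9},
  {"dx": 0,"dy": 0,"dz": 0,"spin": 0,"hand": 0.9},
])

```text
t: 25.15
eef_pos: [0.4362, -0.0824, 0.2171]
ee_rot: [-3.004, 1.567, -3.047]
force: [-7.0, 1.9, 2.5]
width: 0.0241
```

Call:
apply_moves([
  {"dx": -9,"dy": 0.3,"dz": 0,"spin": 0,"hand": 0.9},
  {"dx": -13,"dy": 0.5,"dz": 0,"spin": 0,"hand": 0.9},
  {"dx": -14,"dy": 0.6,"dz": 0,"spin": 0,"hand": 0.9},
  {"dx": 0,"dy": 0,"dz": 0,"spin": 0,"hand": 0.9},
  {"dx": 0,"dy": 0,"dz": 30,"spin": 0,"hand": 0.9},
])

```text
t: 25.78
eef_pos: [0.4012, -0.0808, 0.2469]
ee_rot: [-2.837, 1.567, -2.879]
force: [0.9, 0.6, -0.7]
width: 0.0239
```

Call:
apply_moves([
  {"dx": 0,"dy": 0,"dz": 55,"spin": 0,"hand": 0.9},
  {"dx": 11,"dy": 50,"dz": 0,"spin": 2.2,"hand": 0.9},
  {"dx": 12,"dy": 55,"dz": 0,"spin": 2.2,"hand": 0.9},
  {"dx": 12,"dy": 55,"dz": 0,"spin": 2.2,"hand": 0.9},
  {"dx": 12,"dy": 55,"dz": 0,"spin": 0,"hand": 0.9},
])

```text
t: 26.4
eef_pos: [0.4491, 0.1363, 0.3032]
ee_rot: [0.465, 1.569, 0.539]
force: [1.4, -1.0, -1.0]
width: 0.0234
```

Call:
apply_moves([
  {"dx": 12,"dy": 55,"dz": 0,"spin": 0,"hand": 0.9},
  {"dx": 12,"dy": 55,"dz": 0,"spin": 0,"hand": 0.9},
  {"dx": 12,"dy": 55,"dz": 0,"spin": 0,"hand": 0.9},
  {"dx": 11,"dy": 55,"dz": 0,"spin": 0,"hand": 0.9},
  {"dx": 11,"dy": 54,"dz": 0,"spin": 0,"hand": 0.9},
])

```text
t: 27.02
eef_pos: [0.5071, 0.4104, 0.3026]
ee_rot: [0.218, 1.57, 0.291]
force: [1.0, 0.4, -0.9]
width: 0.0235
```

Call:
apply_moves([
  {"dx": 11,"dy": 50,"dz": 0,"spin": 0,"hand": 0.9},
  {"dx": 0,"dy": 0,"dz": 0,"spin": 0,"hand": 0.9},
  {"dx": 0,"dy": 0,"dz": 0,"spin": 0,"hand": 0.9},
  {"dx": 0,"dy": 0,"dz": 0,"spin": 0,"hand": 0.9},
  {"dx": 0,"dy": 0,"dz": 0,"spin": 0,"hand": 0.9},
])

```text
t: 27.65
eef_pos: [0.5179, 0.4575, 0.3032]
ee_rot: [0.919, 1.57, 0.99]
force: [-0.6, -0.2, -1.1]
width: 0.0237
```

Run:
```python
from h import *
s=status.get_state(); print(s['t'],s['eef_pos'],s['qd'].round(3),s['width'],s['force'])
r=R.from_euler('xyz',s['ee_rot']).as_matrix(); print('yaw',np.degrees(np.arctan2(r[1,2],r[0,2])))
save(viewer.grab_frame('wrist'),'w12.png'); np.save('w12.npy',s,allow_pickle=True)
```

```text
27.65 [0.51794169 0.45748302 0.30321808] [ 0.001  0.002  0.002 -0.001 -0.     0.   ] 0.02372966349397904 [-0.63563173 -0.16333606 -1.13686157]
yaw 4.10028030174913
```

View pics/w12.png

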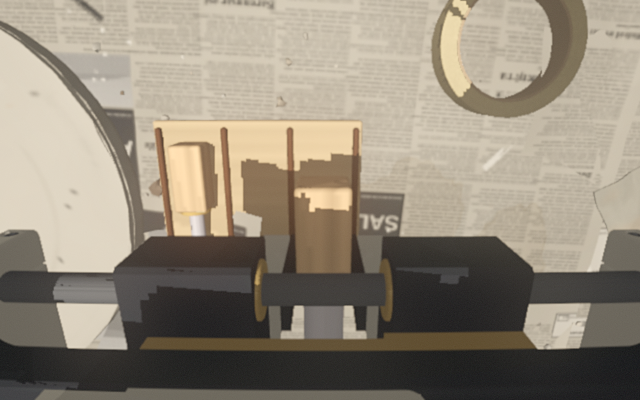

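Call:
apply_moves([
  {"dx": -1,"dy": 0,"dz": -30,"spin": 0,"hand": 0.9},
  {"dx": 0,"dy": 0,"dz": -40,"spin": 0,"hand": 0.9},
  {"dx": 0,"dy": 0,"dz": -27,"spin": 0,"hand": 0.9},
  {"dx": 0,"dy": 0,"dz": -10,"spin": 0,"hand": 0.9},
  {"dx": 0,"dy": 0,"dz": -2,"spin": 0,"hand": 0.9},
])

```text
t: 28.32
eef_pos: [0.5171, 0.4584, 0.1941]
ee_rot: [0.456, 1.57, 0.528]
force: [-1.0, 0.4, -0.2]
width: 0.0239
```

Call:
apply_moves([
  {"dx": 0,"dy": 0,"dz": -0.5,"spin": 0,"hand": 0.9},
  {"dx": 0,"dy": 0,"dz": 0,"spin": 0,"hand": 0.9},
  {"dx": 0,"dy": 0,"dz": 0,"spin": 0,"hand": 0.9},
  {"dx": 0,"dy": 0,"dz": 0,"spin": 0,"hand": 0.9},
  {"dx": 0,"dy": 0,"dz": 0,"spin": 0,"hand": 0.9},
])

```text
t: 28.95
eef_pos: [0.5169, 0.4584, 0.1937]
ee_rot: [0.724, 1.57, 0.796]
force: [-0.9, 0.4, 2.6]
width: 0.0238
```

Down on the tray floor (2.6 N upward). Release and rise.

Call:
apply_moves([
  {"dx": 0,"dy": 0,"dz": 0,"spin": 0,"hand": 0.75},
  {"dx": 0,"dy": 0,"dz": 0,"spin": 0,"hand": 0.65},
  {"dx": 0,"dy": 0,"dz": 0,"spin": 0,"hand": 0.55},
  {"dx": 0,"dy": 0,"dz": 0,"spin": 0,"hand": 0.55},
  {"dx": 0,"dy": 0,"dz": 0,"spin": 0,"hand": 0.55},
])

```text
t: 29.58
eef_pos: [0.5168, 0.4582, 0.193]
ee_rot: [-2.366, 1.571, -2.294]
force: [0.4, -0.0, -0.4]
width: 0.0394
```

Call:
apply_moves([
  {"dx": 0,"dy": 0,"dz": 20,"spin": 0,"hand": 0.55},
  {"dx": 0,"dy": 0,"dz": 40,"spin": 0,"hand": 0.55},
  {"dx": 0,"dy": 0,"dz": 45,"spin": 0,"hand": 0.5},
  {"dx": 0,"dy": 0,"dz": 45,"spin": 0,"hand": 0.4},
  {"dx": 0,"dy": 0,"dz": 30,"spin": 0,"hand": 0.3},
])

```text
t: 30.2
eef_pos: [0.5169, 0.4582, 0.3778]
ee_rot: [0.78, 1.566, 0.852]
force: [-0.2, 1.1, -0.2]
width: 0.0571
```

Run:
```python
from h import *
s=status.get_state(); print(s['t'],s['eef_pos'],s['width'],s['force'])
save(viewer.grab_frame('wrist'),'w13.png'); np.save('w13.npy',s,allow_pickle=True)
save(viewer.grab_frame('side'),'side13.png');crop('side13.png',200,150,420,320,3.6,'si13c.png')
```

```text
30.2 [0.5169376  0.45817963 0.37784342] 0.05710663800635537 [-0.15545323  1.10335584 -0.20680617]
```

View pics/w13.png

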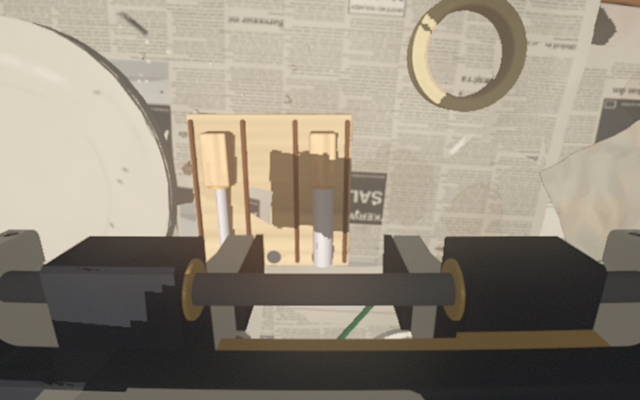

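View pics/si13c.png

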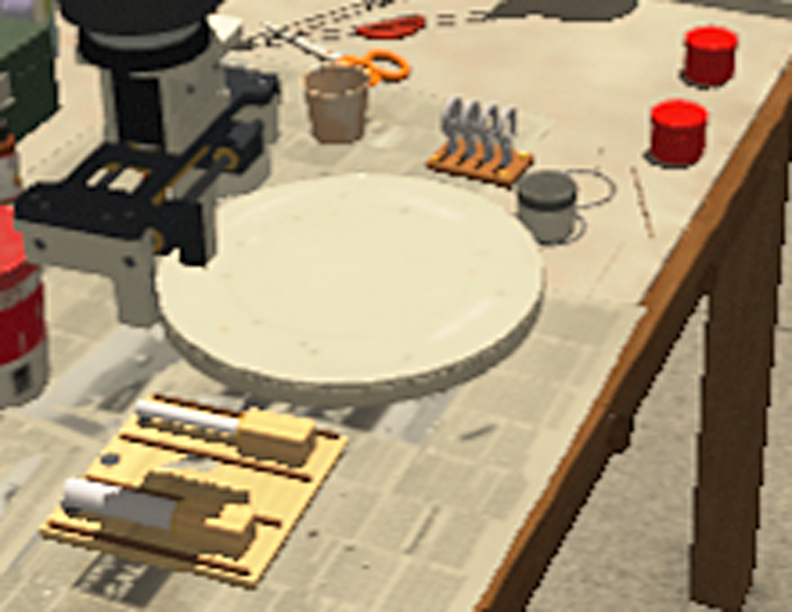

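Call:
apply_moves([
  {"dx": -7,"dy": -53,"dz": -8,"spin": 0,"hand": 0.2},
  {"dx": -7,"dy": -53,"dz": -8,"spin": 0,"hand": 0.1},
  {"dx": -7,"dy": -53,"dz": -8,"spin": 0,"hand": 0},
  {"dx": -7,"dy": -53,"dz": -8,"spin": 0,"hand": 0},
  {"dx": -7,"dy": -53,"dz": -8,"spin": 5,"hand": 0},
], grip_force=10)

```text
t: 30.92
eef_pos: [0.4813, 0.1915, 0.3338]
ee_rot: [0.448, 1.57, 0.61]
force: [0.9, -0.3, 0.2]
width: 0.0873
```

Call:
apply_moves([
  {"dx": -7,"dy": -53,"dz": -8,"spin": 7,"hand": 0},
  {"dx": -8,"dy": -53,"dz": -8,"spin": 7,"hand": 0},
  {"dx": -8,"dy": -53,"dz": -10,"spin": 7,"hand": 0},
  {"dx": -8,"dy": -47,"dz": -12,"spin": 0,"hand": 0},
  {"dx": 0,"dy": 0,"dz": 0,"spin": 0,"hand": 0},
])

```text
t: 31.55
eef_pos: [0.4494, -0.0153, 0.295]
ee_rot: [2.846, 1.569, -2.915]
force: [0.6, 1.8, -0.4]
width: 0.0875
```

Call:
apply_moves([
  {"dx": 0,"dy": 0,"dz": 0,"spin": 0,"hand": 0},
  {"dx": 0,"dy": 0,"dz": 0,"spin": 0,"hand": 0},
  {"dx": 0,"dy": 0,"dz": 0,"spin": 0,"hand": 0},
  {"dx": 0,"dy": 0,"dz": 0,"spin": 0,"hand": 0},
  {"dx": 0,"dy": 0,"dz": 0,"spin": 0,"hand": 0},
])

```text
t: 32.17
eef_pos: [0.4509, -0.0124, 0.2951]
ee_rot: [3.007, 1.571, -2.75]
force: [0.1, 0.6, -1.1]
width: 0.0879
```

Run:
```python
from h import *
s=status.get_state(); print(s['t'],s['eef_pos'],s['width'],s['force'])
r=R.from_euler('xyz',s['ee_rot']).as_matrix(); print('yaw',np.degrees(np.arctan2(r[1,2],r[0,2])))
save(viewer.grab_frame('wrist'),'w14.png'); np.save('w14.npy',s,allow_pickle=True)
crop('w14.png',200,120,400,260,4,'w14a.png')
```

```text
32.175 [ 0.45089685 -0.01242811  0.29514155] 0.08789066258685758 [ 0.06059129  0.61655181 -1.07797344]
yaw 30.17239654152714
```

View pics/w14.png

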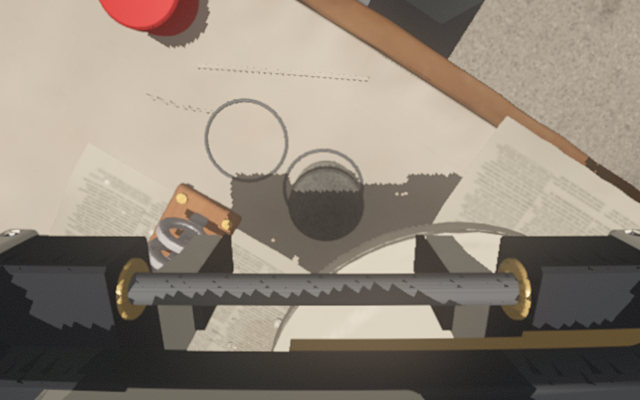

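View pics/w14a.png

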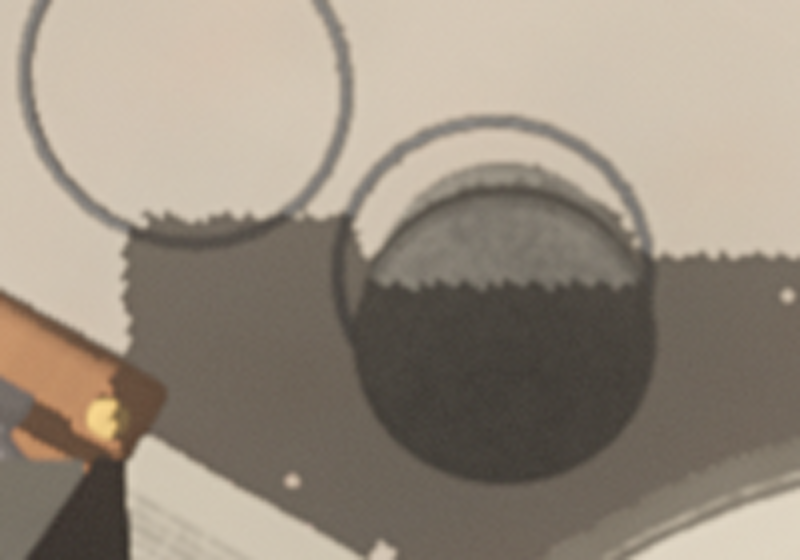

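Run:
```python
from h import *
s=np.load('w14.npy',allow_pickle=True).item(); c=cam('wrist',s)
g=lambda x0,y0,k,pts:[(x0+(u+.5)/k-.5,y0+(v+.5)/k-.5) for u,v in pts]
print(unproj(c,g(200,120,4,[(505,333)]),.043),unproj(c,[(246.2,140)]+g(200,120,4,[(493,266)]),0))
```

```text
[[ 0.44886184 -0.01112497  0.043     ]] [[ 0.44748295 -0.08248099  0.        ]
 [ 0.44960688 -0.01304507  0.        ]]
```

Call:
apply_moves([
  {"dx": -1,"dy": 0.7,"dz": -35,"spin": 0,"hand": 0.2},
  {"dx": 0,"dy": 0,"dz": -40,"spin": 0,"hand": 0.2},
  {"dx": 0,"dy": 0,"dz": -27.5,"spin": 0,"hand": 0.2},
  {"dx": 0,"dy": 0,"dz": 0,"spin": 0,"hand": 0.3},
  {"dx": 0,"dy": 0,"dz": 0,"spin": 0,"hand": 0.5},
], grip_force=10)

```text
t: 32.85
eef_pos: [0.4504, -0.0118, 0.1935]
ee_rot: [-0.409, 1.57, 0.118]
force: [0.4, 0.0, 0.2]
width: 0.0562
```

Call:
apply_moves([
  {"dx": 0,"dy": 0,"dz": 0,"spin": 0,"hand": 0.6},
  {"dx": 0,"dy": 0,"dz": 0,"spin": 0,"hand": 0.6},
  {"dx": 0,"dy": 0,"dz": 0,"spin": 0,"hand": 0.6},
  {"dx": 0,"dy": 0,"dz": 0,"spin": 0,"hand": 0.6},
  {"dx": 0,"dy": 0,"dz": 0,"spin": 0,"hand": 0.6},
])

```text
t: 33.48
eef_pos: [0.4504, -0.0118, 0.1937]
ee_rot: [-0.187, 1.569, 0.339]
force: [-1.9, 2.7, 8.0]
width: 0.0513
```

Call:
apply_moves([
  {"dx": -0.5,"dy": -14,"dz": 0,"spin": 0,"hand": 0.6},
  {"dx": -0.5,"dy": -14,"dz": 0,"spin": 0,"hand": 0.6},
  {"dx": -0.5,"dy": -14,"dz": 0,"spin": 0,"hand": 0.6},
  {"dx": -0.5,"dy": -14,"dz": 0,"spin": 0,"hand": 0.6},
  {"dx": -0.5,"dy": -14.5,"dz": 0,"spin": 0,"hand": 0.6},
])

```text
t: 34.1
eef_pos: [0.4484, -0.0826, 0.1937]
ee_rot: [-0.257, 1.567, 0.269]
force: [0.3, 4.8, 6.5]
width: 0.0511
```

Call:
apply_moves([
  {"dx": 0,"dy": 0,"dz": 0,"spin": 0,"hand": 0.6},
  {"dx": 0,"dy": 0,"dz": 0,"spin": 0,"hand": 0.6},
  {"dx": 0,"dy": 0,"dz": 0,"spin": 0,"hand": 0.35},
  {"dx": 0,"dy": 0,"dz": 0,"spin": 0,"hand": 0.3},
  {"dx": 0,"dy": 0,"dz": 0,"spin": 0,"hand": 0.3},
])

```text
t: 34.72
eef_pos: [0.4471, -0.0826, 0.1925]
ee_rot: [2.667, 1.57, -3.09]
force: [-0.3, 0.4, 0.2]
width: 0.061
```

Call:
apply_moves([
  {"dx": 0,"dy": 0,"dz": 20,"spin": 0,"hand": 0.3},
  {"dx": 0,"dy": 0,"dz": 40,"spin": 0,"hand": 0.3},
  {"dx": 0,"dy": 0,"dz": 40,"spin": 0,"hand": 0.3},
  {"dx": 0,"dy": 0,"dz": 0,"spin": 0,"hand": 0.3},
  {"dx": 0,"dy": 0,"dz": 0,"spin": 0,"hand": 0.3},
])

```text
t: 35.35
eef_pos: [0.4469, -0.0825, 0.2923]
ee_rot: [1.653, 1.57, 2.178]
force: [-0.3, 0.6, -1.3]
width: 0.0612
```

Run:
```python
from h import *
s=status.get_state(); print(s['t'],s['eef_pos'],s['width'],s['force'])
save(viewer.grab_frame('wrist'),'w15.png'); np.save('w15.npy',s,allow_pickle=True)
crop('w15.png',270,120,470,260,4,'w15a.png')
save(viewer.grab_frame('side'),'side15.png')
crop('side15.png',200,150,420,320,3.6,'si15c.png')
```

```text
35.35 [ 0.44694423 -0.08247994  0.29231   ] 0.061172892139150864 [-0.26634259  0.6117003  -1.32167201]
```

View pics/w15a.png

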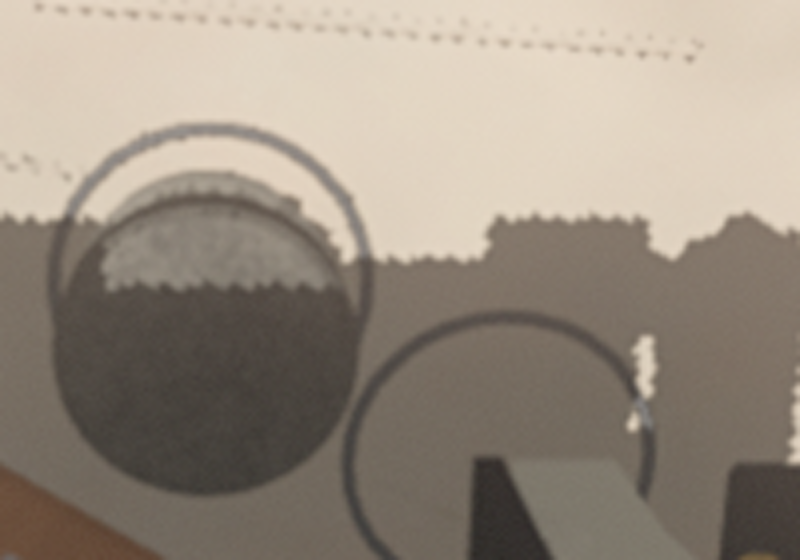

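View pics/si15c.png

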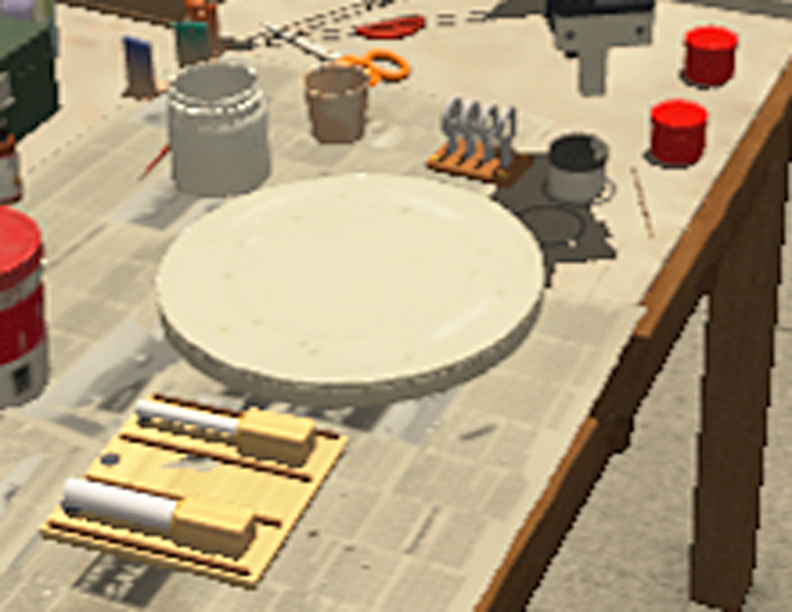

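Run:
```python
from h import *
s=np.load('w15.npy',allow_pickle=True).item(); c=cam('wrist',s)
g=lambda x0,y0,k,pts:[(x0+(u+.5)/k-.5,y0+(v+.5)/k-.5) for u,v in pts]
print('lid',unproj(c,g(270,120,4,[(206,344)]),.043),'mark',unproj(c,g(270,120,4,[(212,282)]),0))
```

```text
lid [[ 0.44739576 -0.08334751  0.043     ]] mark [[ 0.44788766 -0.08189925  0.        ]]
```

Call:
apply_moves([
  {"dx": 0,"dy": -20,"dz": 50,"spin": 0,"hand": 0.3},
  {"dx": 30,"dy": -40,"dz": 20,"spin": -10,"hand": 0.3},
  {"dx": 20,"dy": 0,"dz": 0,"spin": -10,"hand": 0.3},
  {"dx": 0,"dy": 0,"dz": 0,"spin": -10,"hand": 0.3},
  {"dx": 0,"dy": 0,"dz": 0,"spin": 0,"hand": 0.3},
])

```text
t: 36.08
eef_pos: [0.4973, -0.1426, 0.3612]
ee_rot: [-3.113, 1.568, -3.11]
force: [0.5, 0.1, -0.1]
width: 0.0609
```

Run:
```python
from h import *
s=status.get_state(); print(s['t'],s['eef_pos'])
save(viewer.grab_frame('wrist'),'w16.png'); save(viewer.grab_frame('scene'),'scene16.png')
```

```text
36.075 [ 0.49729513 -0.14263465  0.36122123]
```

View pics/w16.png

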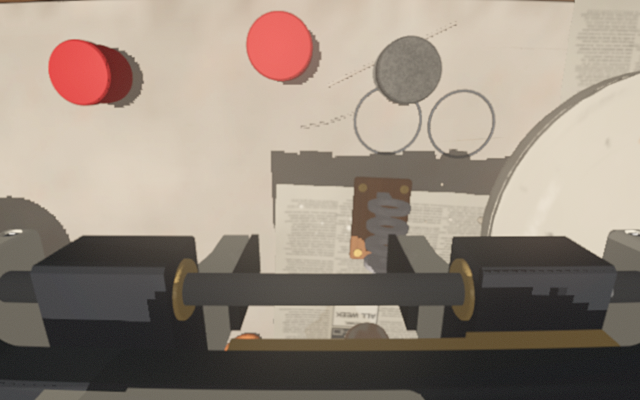

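View pics/scene16.png

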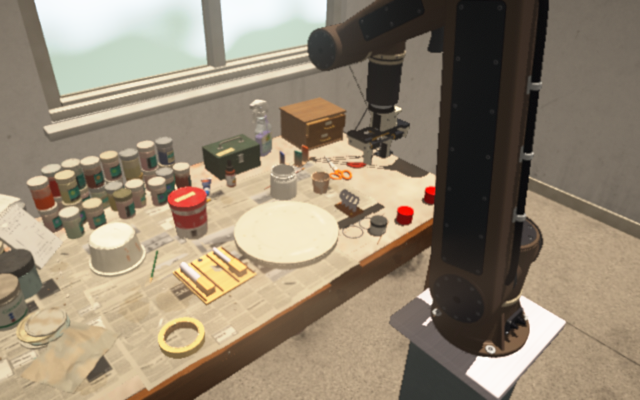

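The pot has been knocked: its lid is now at (409,70), off the front circle at (388,120). I'll measure it and slide it back.

Run:
```python
from h import *
s=status.get_state(); c=cam('wrist',s); print(s['eef_pos'])
f=viewer.grab_frame('wrist'); save(f,'w17.png'); crop('w17.png',340,25,500,165,5,'w17a.png'); np.save('w17.npy',s,allow_pickle=True)
print(unproj(c,[(409,70)],.043),unproj(c,[(388,120.5),(461,123.5)],0))
```

```text
[ 0.49715449 -0.14246863  0.36177463]
[[ 0.40524575 -0.07428055  0.043     ]] [[ 0.44836238 -0.08122318  0.        ]
 [ 0.45039069 -0.01160945  0.        ]]
```

View pics/w17a.png

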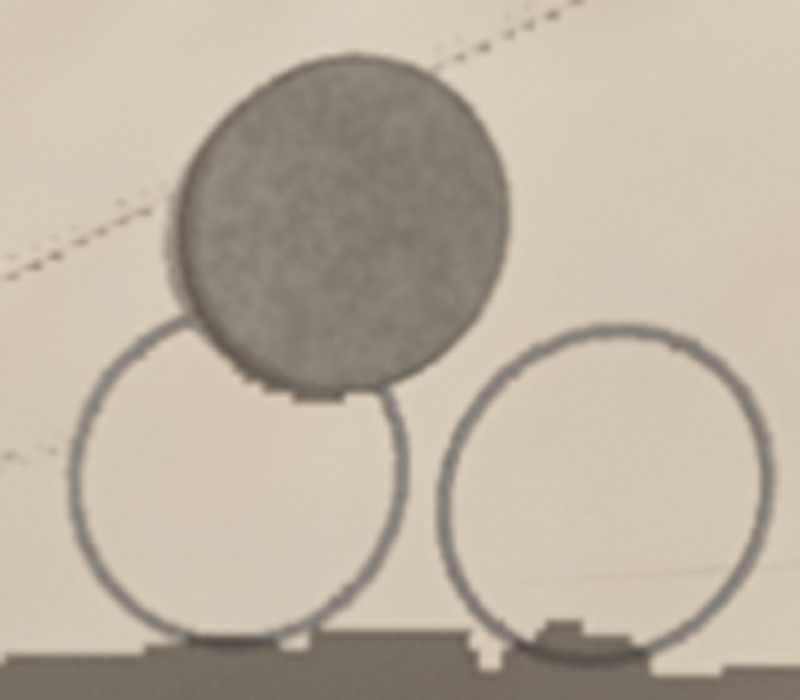

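Call:
apply_moves([
  {"dx": -31,"dy": 23,"dz": -22,"spin": 0,"hand": 0.2},
  {"dx": -31,"dy": 23,"dz": -20,"spin": 0,"hand": 0.2},
  {"dx": -29.5,"dy": 22,"dz": -20,"spin": 0,"hand": 0.2},
  {"dx": 0,"dy": 0,"dz": 0,"spin": 0,"hand": 0.2},
  {"dx": 0,"dy": 0,"dz": 0,"spin": 0,"hand": 0.2},
], grip_force=12)

```text
t: 36.85
eef_pos: [0.4063, -0.0743, 0.3012]
ee_rot: [-0.016, 1.569, -0.011]
force: [0.5, -0.0, 0.3]
width: 0.0702
```

Run:
```python
from h import *
s=status.get_state(); print(s['t'],s['eef_pos'],s['width'],s['force'])
r=R.from_euler('xyz',s['ee_rot']).as_matrix(); print('yaw',np.degrees(np.arctan2(r[1,2],r[0,2])))
save(viewer.grab_frame('wrist'),'w18.png'); np.save('w18.npy',s,allow_pickle=True)
crop('w18.png',240,130,400,260,5,'w18a.png')
```

```text
36.85 [ 0.40633447 -0.07425907  0.30122026] 0.07015311000466574 [ 0.52999109 -0.03445719  0.33426088]
yaw 0.30515133814726036
```

View pics/w18.png

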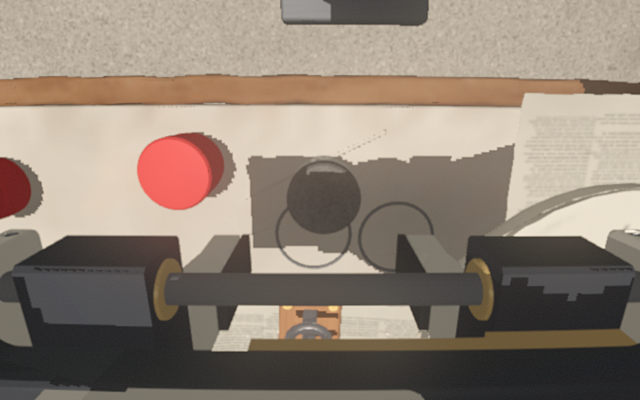

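View pics/w18a.png

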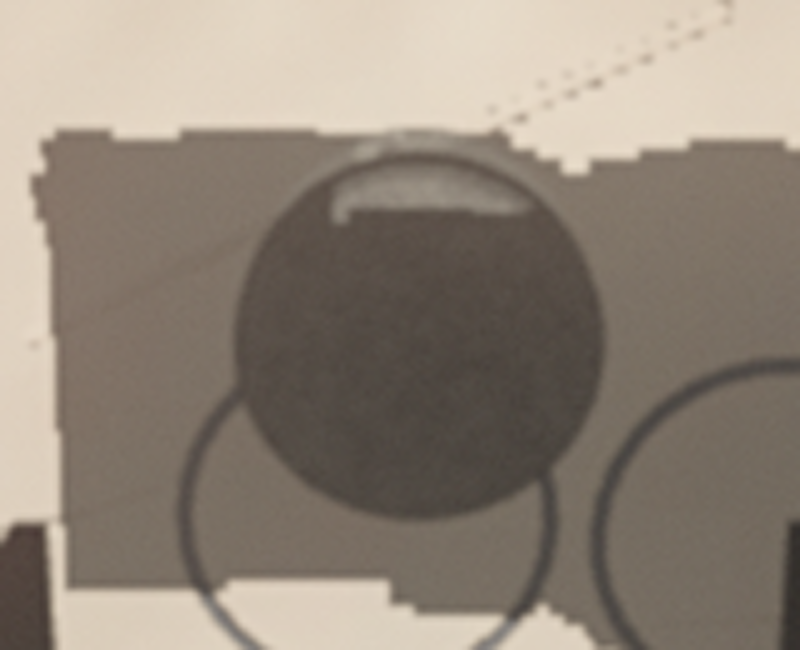

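Run:
```python
from h import *
s=np.load('w18.npy',allow_pickle=True).item(); c=cam('wrist',s)
print(unproj(c,[(323.6,197)],.043),unproj(c,[(313.2,232)],0))
```

```text
[[ 0.40305004 -0.07350436  0.043     ]] [[ 0.44691029 -0.0819545   0.        ]]
```

Call:
apply_moves([
  {"dx": -0.5,"dy": 0,"dz": -30,"spin": 0,"hand": 0.2},
  {"dx": 0,"dy": 0,"dz": -40,"spin": 0,"hand": 0.2},
  {"dx": 0,"dy": 0,"dz": -30,"spin": 0,"hand": 0.2},
  {"dx": 0,"dy": 0,"dz": -8,"spin": 0,"hand": 0.3},
  {"dx": 0,"dy": 0,"dz": 0,"spin": 0,"hand": 0.5},
])

```text
t: 37.52
eef_pos: [0.406, -0.0746, 0.1928]
ee_rot: [-2.552, 1.57, -2.549]
force: [-0.1, 0.4, 0.8]
width: 0.0567
```

Call:
apply_moves([
  {"dx": 0,"dy": 0,"dz": 0,"spin": 0,"hand": 0.6},
  {"dx": 0,"dy": 0,"dz": 0,"spin": 0,"hand": 0.6},
  {"dx": 0,"dy": 0,"dz": 0,"spin": 0,"hand": 0.6},
  {"dx": 0,"dy": 0,"dz": 0,"spin": 0,"hand": 0.6},
  {"dx": 0,"dy": 0,"dz": 0,"spin": 0,"hand": 0.6},
])

```text
t: 38.15
eef_pos: [0.4056, -0.0744, 0.1933]
ee_rot: [0.162, 1.57, 0.165]
force: [-2.8, 0.8, 7.4]
width: 0.0506
```

Call:
apply_moves([
  {"dx": 8,"dy": -1.5,"dz": 0,"spin": 0,"hand": 0.6},
  {"dx": 9,"dy": -1.5,"dz": 0,"spin": 0,"hand": 0.6},
  {"dx": 9,"dy": -1.5,"dz": 0,"spin": 0,"hand": 0.6},
  {"dx": 9,"dy": -1.6,"dz": 0,"spin": 0,"hand": 0.6},
  {"dx": 8,"dy": -1.6,"dz": 0,"spin": 0,"hand": 0.6},
])

```text
t: 38.78
eef_pos: [0.4465, -0.0827, 0.1927]
ee_rot: [-2.982, 1.566, -2.981]
force: [-9.2, 0.7, 12.5]
width: 0.0507
```

Call:
apply_moves([
  {"dx": 0,"dy": 0,"dz": 0,"spin": 0,"hand": 0.6},
  {"dx": 0,"dy": 0,"dz": 0,"spin": 0,"hand": 0.6},
  {"dx": 0,"dy": 0,"dz": 0,"spin": 0,"hand": 0.35},
  {"dx": 0,"dy": 0,"dz": 0,"spin": 0,"hand": 0.3},
  {"dx": 0,"dy": 0,"dz": 0,"spin": 0,"hand": 0.3},
])

```text
t: 39.4
eef_pos: [0.4486, -0.0821, 0.1927]
ee_rot: [0.265, 1.57, 0.268]
force: [0.2, 0.3, 0.9]
width: 0.0611
```

Call:
apply_moves([
  {"dx": 0,"dy": 0,"dz": 20,"spin": 0,"hand": 0.3},
  {"dx": 0,"dy": 0,"dz": 40,"spin": 0,"hand": 0.3},
  {"dx": 10,"dy": -20,"dz": 50,"spin": 0,"hand": 0.3},
  {"dx": 20,"dy": -25,"dz": 40,"spin": 0,"hand": 0.3},
  {"dx": 20,"dy": -15,"dz": 20,"spin": 0,"hand": 0.3},
])

```text
t: 40.02
eef_pos: [0.4991, -0.1431, 0.3656]
ee_rot: [0.019, 1.567, 0.022]
force: [0.5, 0.4, -0.8]
width: 0.0611
```

Call:
apply_moves([
  {"dx": 0,"dy": 0,"dz": 0,"spin": 0,"hand": 0.3},
  {"dx": 0,"dy": 0,"dz": 0,"spin": 0,"hand": 0.3},
  {"dx": 0,"dy": 0,"dz": 0,"spin": 0,"hand": 0.3},
  {"dx": 0,"dy": 0,"dz": 0,"spin": 0,"hand": 0.3},
  {"dx": 0,"dy": 0,"dz": 0,"spin": 0,"hand": 0.3},
])

```text
t: 40.65
eef_pos: [0.4982, -0.142, 0.3624]
ee_rot: [-3.079, 1.57, -3.077]
force: [0.1, 0.0, -0.2]
width: 0.0614
```

Run:
```python
from h import *
s=status.get_state(); print(s['t'],s['eef_pos'],s['width'],s['force'])
f=viewer.grab_frame('wrist'); save(f,'w19.png'); np.save('w19.npy',s,allow_pickle=True)
crop('w19.png',330,60,530,180,4,'w19a.png')
save(viewer.grab_frame('scene'),'scene19.png'); save(viewer.grab_frame('side'),'side19.png')
crop('side19.png',200,150,420,320,3.6,'si19c.png')
```

```text
40.65 [ 0.49819684 -0.14197384  0.36242765] 0.06142466632874489 [ 0.05386863  0.00791737 -0.16831598]
```

View pics/w19a.png

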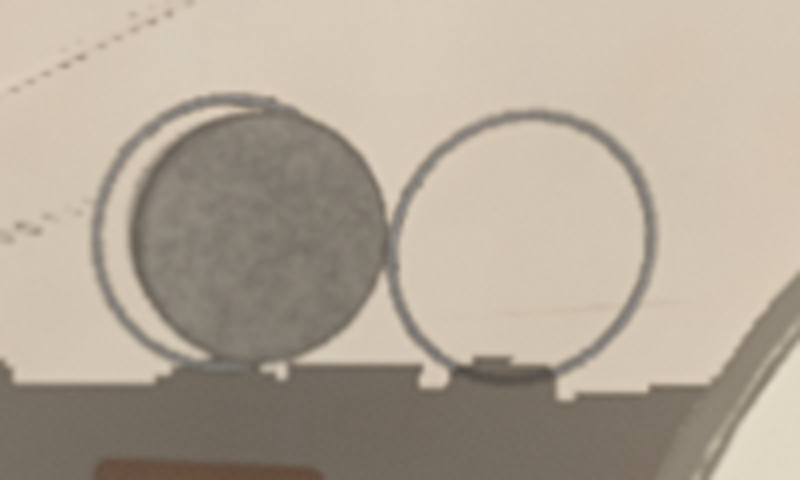

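View pics/si19c.png

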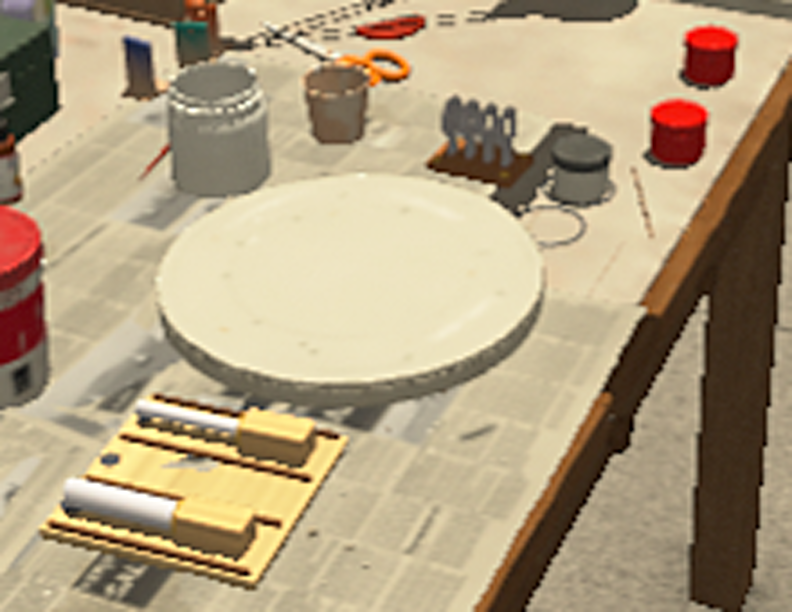

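Run:
```python
from h import *
s=np.load('w19.npy',allow_pickle=True).item(); c=cam('wrist',s)
g=lambda x0,y0,k,pts:[(x0+(u+.5)/k-.5,y0+(v+.5)/k-.5) for u,v in pts]
print('lid',unproj(c,g(330,60,4,[(260,236)]),.043),'mark',unproj(c,g(330,60,4,[(227,234)]),0))
print(status.get_state()['t'])
```

```text
lid [[ 0.44520308 -0.0827345   0.043     ]] mark [[ 0.44795113 -0.08206125  0.        ]]
40.8
```

Run:
```python
from h import *
print(arm.job_done()); print(status.get_state()['t'])
save(viewer.grab_frame('wrist'),'w20.png')
```

```text
the job is handed in; nothing more can be done
None
the job is handed in; nothing more can be done
```

The job is done and handed in at about 41 s, with both mandrels in the tray and the pot back on the front circle.

- **Pot out of the way:** I slid it, gripped but not lifted, to the side circle. It ended within about 2 mm of the centre.
- **Left of the two mandrels:** it passed rings 1 to 3 without force and ring 4 stopped it, with 7 N at a measured nose position of about 67 mm. It lies in the right lane, nose away.
- **Right of the two mandrels:** its tube measured about 20 mm and ring 2 stopped it, with 7 N at about 32 mm. It lies in the left lane, nose away. No third mandrel was there.
- **Pot back:** I slid it back to the front circle. It was then knocked about 4 cm off; I saw this in a check picture and slid it back again.

The last side picture shows both mandrels in their lanes, and the cup and the white jar in their places. By the last wrist picture the pot is about 3 mm from the centre of the front circle, inside it. I did not correct that.

Two readings were slightly off. The nose stop positions read 1.5 to 2 mm beyond the nominal 66 and 30, which I put down to a small error in where I took the grasp to be. A final picture after handing in was refused, so the last view is from just before.

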